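# Demould the heel blocks and mix the next batch

## Robot

A 6-joint arm with a two-finger parallel gripper is mounted at the origin on the work surface. World frame = base frame: x ahead of the robot, y to its left, z up, the work surface at z = 0. Lengths are in mm, angles in rad, forces in N, time in s.
With the tool pointing down it reaches from about 350 to 775 mm from the base axis. Payload 7.3 kg.
Tool frame: the origin (TCP) lies on the centre line of the jaws, within the pads' length; the fingertips stand 17 mm ahead of it and the grasp point (between the pads) lies 2 mm behind it; z points along the fingers, y is the line along which they close (so a half turn about z gives the same grasp; the last joint's range is limited). The gripper opens to 92 mm and grips with 3 to 60 N. Pads are 19 mm wide; open, the fingers measure 130 mm over their backs; the gripper's body (75 mm by 190 mm) begins 47 mm behind the grasp point.
Start: joints at [1.134, 0.342, 1.524, -0, 1.275, -0.146], TCP at [150.512, 502.981, 243.741] pointing down, gripper open.
Joint ranges: [-2.53, 2.53], [-0.77, 2.02], [0.04, 2.7], [-1, 4.14], [0.28, 2.66], [-3.11, 3.11]. Speed limits (rad/s): [2.57, 2.57, 3.14, 3.14, 3.14, 3.14].

## Interface

Orientations are given as [roll, pitch, yaw] about the fixed x, y, z axes, in that order (R = Rz(yaw) Ry(pitch) Rx(roll)).
In Python, from plant import bot gives the robot as it stands. The module is installed in compiled form; this text tells all that it offers.
- The arm moves only by the shell command python3 -m pendant 'ROWS'. ROWS is JSON, a list of rows, each a list of 3 entries, a list of its own where there are three numbers: the shift along the world's x, y, z as a fraction of full scale, then the turn, a rotation vector about the world's x, y, z as a fraction of full scale, then the opening, from -1 (shut) to 1 (fully open), so that 0 is half open. In form: [[[tx, ty, tz], [rx, ry, rz], claw], ...]. A call has exactly 10 rows; each row shifts and turns the commanded pose from where the row before left it; what a row does not reach is not made up. Full scale, the value 1, is 30 mm for a shift and 0.12 rad for a turn. A row lasts 1/12 s, in which the tool goes at most 41.7 mm and 7.16 degrees, less where a joint would pass 70% of its speed; a pose out of reach is approached as far as the arm can. A call with a number of a shift or a turn outside -1 to 1 is refused whole. A call with a gripper value outside its range is refused whole. The fingers move at their own pace and stop on an object; the grip force is fixed at half the most. Time passes only in rows, so rows that do not move let the fingers close, or fill a call up. It gives the time, the measured TCP pose, the force, the opening and the grip force at its end, in the units of the state.
- bot.get_obs(): the state, without advancing time (a new reading comes with each control period).
- bot.capture(name): name is "scene" or "top" or "wrist"; returns the picture (480x640x3 uint8, blue, green, red); there is no depth.
- bot.camera_params(name): a dict with "fovy" (degrees; the focal length in pixels is half the picture's height over the tangent of half this angle, whatever the lens; pixels are square), "cx", "cy" (the principal point, pixels), "distortion" ([k1, k2, p1, p2, k3] as OpenCV has them; the pictures are not rectified), "camera_from_world" (4x4, takes a point from world to camera coordinates). Camera axes: x right, y down, z forward; pixel columns grow to the right and rows downward; lengths in mm; the calibration is good to about 2 mm. A picture is of the moment at which its call begins: read the wrist's pose just before it. camera_params takes no time and is no camera call; for the wrist camera it gives the pose at the moment of the call.
- bot.close_job(): hands the job in; it is judged then, once.
The state is a dict: "time": time; "joint_positions": joint angles; "dq": joint speeds; "tau": joint torques, N m; "tool_pos": TCP position; "tcp_rot": TCP orientation; "contact_force": force on the tool from outside, world axes, zero at the start; "moment": the same for the moment, N m; "grip_width": finger opening in mm; "finger_force": force on a finger pad.
Only numpy, scipy, OpenCV 4.12 (cv2) and the standard library are available. Lean on these libraries where they do the work, as an engineer would, in place of code of your own. Each camera call takes 0.05 s, during which the arm holds its last target. There are 200 camera calls.

## Task

Start the next batch of cast heel blocks: first push the lever on the curing plate's side panel over to its far end, away from the robot, to switch it off, and only then lift every finished block out of the open mould and stand it on its foot in the steel tray. Also mix the two closed containers, the squat jar first and then the slim bottle: hold each up and turn it upside down, then stand it upright wholly on the rubber mat, the jar before you turn the bottle. Leave everything else alone.

Things in the scene. Friction and masses are not known exactly. Their poses are not given: they have to be found in the camera images.
- mould: Curing plate (grey, 160 x 160 mm, 30 mm high) carrying an open aluminium mould (140 x 140 mm, its top 52 mm above the origin) with four cavities 14 mm deep, 49 x 33 mm, at (+-33, +-34) mm in its frame; a dark side panel (24 mm high) reaches 133 mm from the origin towards +y and carries the lever. Fixed. Origin: centre of its underside on the table; z up, its front faces its own -x, roughly towards the robot.
- switch (a joint): The curing plate's black toggle lever. 0 to 0.15 as found (on, leaning towards the plate's front, -x); pushing its tip about 50 mm along the plate's +x turns it up to 1.0 rad (off from 0.8 on). It stays where it is left; a light push of a few newtons moves it.
- switch_tip (a point): Tip of the toggle lever; about 55 mm from its pivot, which is over the side panel at about (-25, 105) mm in the mould's frame; it swings in a vertical plane along the mould's x.
- block0_mid (a point): Cast heel block, black, about 45 g: foot 46 x 30 x 14 mm with an upright fin 36 mm long (its x) and 12 mm thick (its y) rising from the foot to 46 mm above its underside. This point is on its centre line, 23 mm above its underside; z up. It starts with its foot in a mould cavity (underside 38 mm above the table, 14 mm deep, about 1.5 mm play), fin standing 32 mm proud of the mould. May be absent.
- block1_mid (a point): Cast heel block, black, about 45 g: foot 46 x 30 x 14 mm with an upright fin 36 mm long (its x) and 12 mm thick (its y) rising from the foot to 46 mm above its underside. This point is on its centre line, 23 mm above its underside; z up. It starts with its foot in a mould cavity (underside 38 mm above the table, 14 mm deep, about 1.5 mm play), fin standing 32 mm proud of the mould. May be absent.
- block2_mid (a point): Cast heel block, black, about 45 g: foot 46 x 30 x 14 mm with an upright fin 36 mm long (its x) and 12 mm thick (its y) rising from the foot to 46 mm above its underside. This point is on its centre line, 23 mm above its underside; z up. It starts with its foot in a mould cavity (underside 38 mm above the table, 14 mm deep, about 1.5 mm play), fin standing 32 mm proud of the mould. May be absent.
- block3_mid (a point): Cast heel block, black, about 45 g: foot 46 x 30 x 14 mm with an upright fin 36 mm long (its x) and 12 mm thick (its y) rising from the foot to 46 mm above its underside. This point is on its centre line, 23 mm above its underside; z up. It starts with its foot in a mould cavity (underside 38 mm above the table, 14 mm deep, about 1.5 mm play), fin standing 32 mm proud of the mould. May be absent.
- tray: Low steel tray, 170 x 170 mm outside, wall 4 mm thick and 22 mm high, floor about 4 mm thick. Fixed. Origin: centre of its underside on the table, z up.
- mat: Black rubber mat, 120 mm (its x) by 250 mm (its y), 4 mm thick, fixed flat on the table. Origin: centre of its underside.
- jar_mid (a point): Squat wide white screw-top jar with a grey lid, 64 mm diameter, 56 mm tall, about 0.25 kg, its weight settled low, closed. This point is on its axis, 28 mm above its underside; z points to its cap.
- bottle_mid (a point): Slim white bottle with a narrow neck, body 48 mm diameter, 110 mm tall, about 0.16 kg, closed. This point is on its axis, 55 mm above its underside; z points to its cap. Below this point the sides are straight.
- mug: White mug with a handle, 80 mm diameter, 95 mm tall. Bystander. Origin: centre of its underside.
- stone: Grey honing stone 110 x 35 x 20 mm. Bystander. Origin: centre of its underside.
- puck: Black rubber puck, 76 mm diameter, 25 mm high. Bystander. Origin: centre of its underside.
- tape: Roll of grey tape, 90 mm diameter, 24 mm high. Bystander. Origin: centre of its underside.
- driver: Screwdriver lying on the table. Bystander.
Not all that is in view belongs to the job. What is shaped like the part that bears block3_mid but blue or white is not meant. Leave any red look-alike of the part that bears block1_mid alone.

How it is judged:
By the outcome, as a careful person would: the job done as asked, in the order asked, and still so for the second after the job is handed in, with the robot touching nothing.
Of block0, block1, block2, block3 only 1 to 3 are there at a start; the rules pass over those that are not, and their reading is None.
At some moment in a run one of jar may be knocked a few centimetres aside while the robot is not near it.
It also fails if it takes over 210 s, if anything falls off the work surface, if the arm or the gripper's body presses on something with over 40 N, if the wrist force passes 120 N, or if a joint passes its speed limit or range.

## Working session

There is one attempt and no reset: what is moved stays moved. The work goes in short steps, Python scripts to look and compute and a shell command to move; the robot and the scene stay as the last step left them, time stands still between calls to the robot, and variables do not carry over. Pictures are saved under pics/ and viewed, at most 15 in all, crops included, and the job is handed in when it is done.

```bash
mkdir -p pics; cat > h.py <<'E'
import numpy as np, cv2, json
from plant import bot
def cam(n):
    p=bot.camera_params(n); f=240/np.tan(np.radians(p["fovy"])/2)
    K=np.array([[f,0,p["cx"]],[0,f,p["cy"]],[0,0,1]]); return K,np.array(p["distortion"],float),np.array(p["camera_from_world"])
def px2w(c,uv,z):
    K,d,T=c; uv=np.array(uv,float).reshape(-1,1,2)
    n=cv2.undistortPoints(uv,K,d).reshape(-1,2); R,t=T[:3,:3],T[:3,3]; o=-R.T@t
    r=np.c_[n,np.ones(len(n))]@R; z=np.broadcast_to(z,len(n))
    return o+r*((z-o[2])/r[:,2])[:,None]
def w2px(c,P):
    K,d,T=c; return cv2.projectPoints(np.array(P,float).reshape(-1,3),cv2.Rodrigues(T[:3,:3])[0],T[:3,3],K,d)[0].reshape(-1,2)
def snap(n,f,crop=None,s=1):
    c=cam(n); im=np.array(bot.capture(n)); 
    cv2.imwrite(f"pics/{f}_raw.png",im)
    if crop: im=im[crop[1]:crop[3],crop[0]:crop[2]]
    if s!=1: im=cv2.resize(im,None,fx=s,fy=s,interpolation=cv2.INTER_CUBIC)
    cv2.imwrite(f"pics/{f}.png",im); return c
def st():
    o=bot.get_obs(); print({k:np.round(o[k],3).tolist() for k in ["time","joint_positions","tool_pos","tcp_rot","contact_force","grip_width","finger_force"]})
E
python3 - <<'E'
from h import *
st()
for n in ["top","scene"]:
    c=snap(n,n+"0",None,1.25); print(n,c[0].round(1).tolist(),c[1],(-c[2][:3,:3].T@c[2][:3,3]).round(),c[2][:3,:3].round(2).tolist())
E
```

```text
{'time': 0.0, 'joint_positions': [1.134, 0.343, 1.525, -0.0, 1.275, -0.146], 'tool_pos': [150.333, 502.619, 243.042], 'tcp_rot': [-3.14, -0.0, 2.851], 'contact_force': [-0.465, 0.412, 0.401], 'grip_width': 91.828, 'finger_force': 0.0}
top [[556.7, 0.0, 319.9], [0.0, 556.7, 239.6], [0.0, 0.0, 1.0]] [-0.13162827  0.          0.          0.          0.        ] [ 376.  -44. 1355.] [[0.0, -1.0, -0.01], [-0.99, -0.0, -0.15], [0.15, 0.01, -0.99]]
scene [[544.1, 0.0, 314.0], [0.0, 544.1, 246.5], [0.0, 0.0, 1.0]] [-0.13204611  0.          0.          0.          0.        ] [1171. -482.  954.] [[0.62, 0.78, -0.02], [0.58, -0.47, -0.66], [-0.53, 0.4, -0.75]]
```

View pics/top0.png

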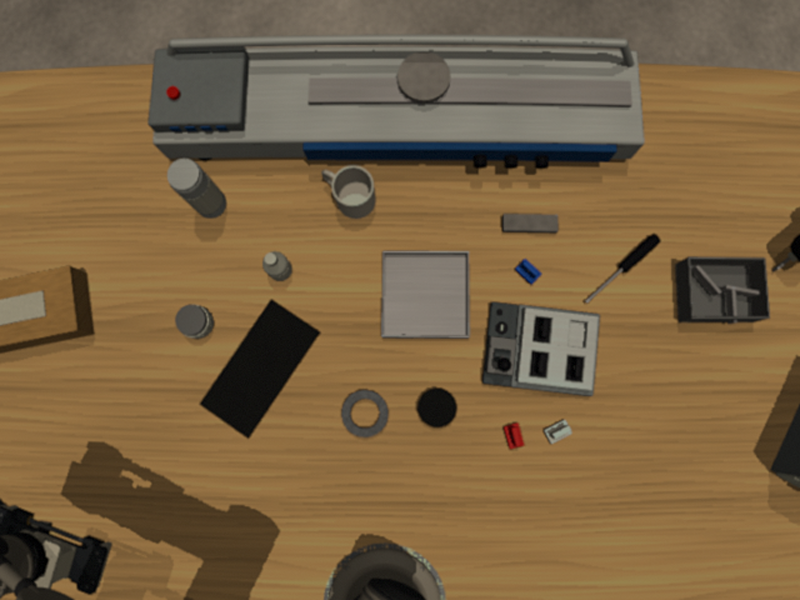

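View pics/scene0.png

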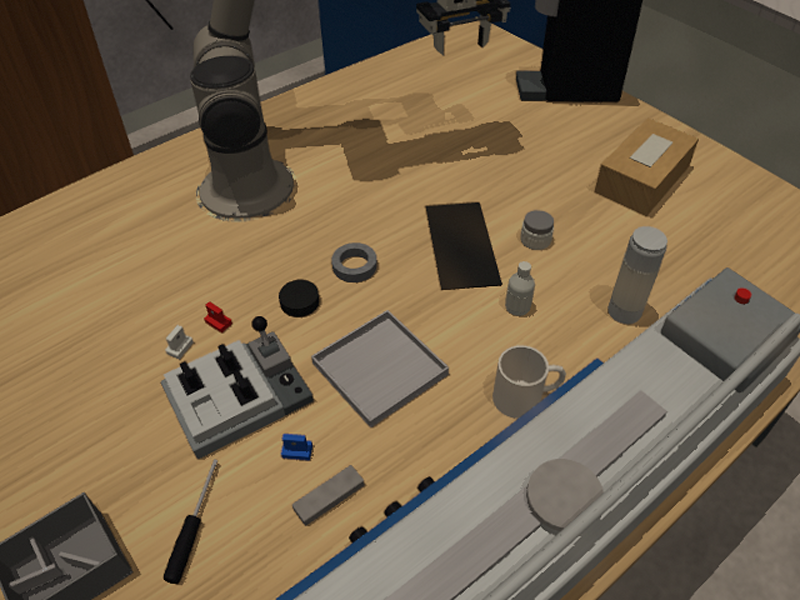

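The top view shows three black blocks in the mould at (543,328), (540,365) and (575,368), with the cavity at (578,333) empty. The lever is at (503,363), the tray at (425,295), the mat at (261,368), the jar at (194,320) and the bottle at (277,265). The look-alikes are red at (513,435), white at (558,431), blue at (528,271), plus a grey flask at (197,187). I choose the three black blocks in the mould and check them in a close crop.

```bash
python3 - <<'E'
from h import *
im=cv2.imread("pics/top0_raw.png")
cv2.imwrite("pics/c1.png",cv2.resize(im[235:325,380:490],None,fx=6.5,fy=6.5,interpolation=cv2.INTER_CUBIC))
cv2.imwrite("pics/c2.png",cv2.resize(im[190:360,130:385],None,fx=3,fy=3,interpolation=cv2.INTER_CUBIC))
E
```

```text
(no output)
```

View pics/c1.png

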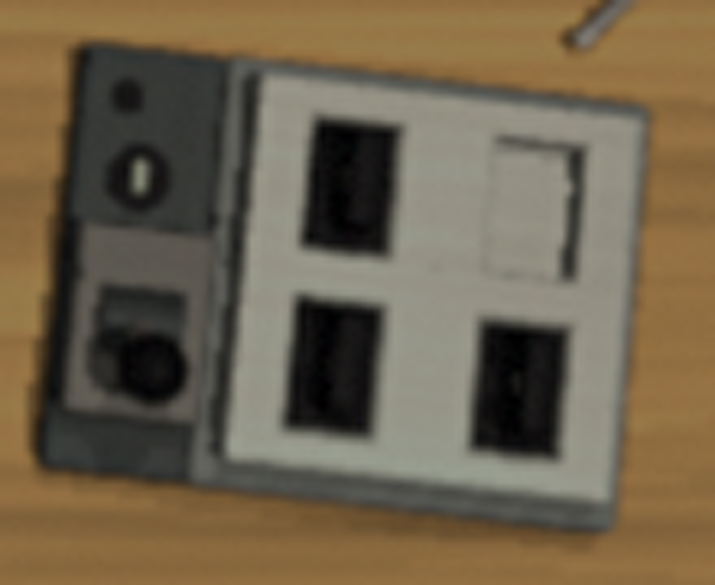

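View pics/c2.png

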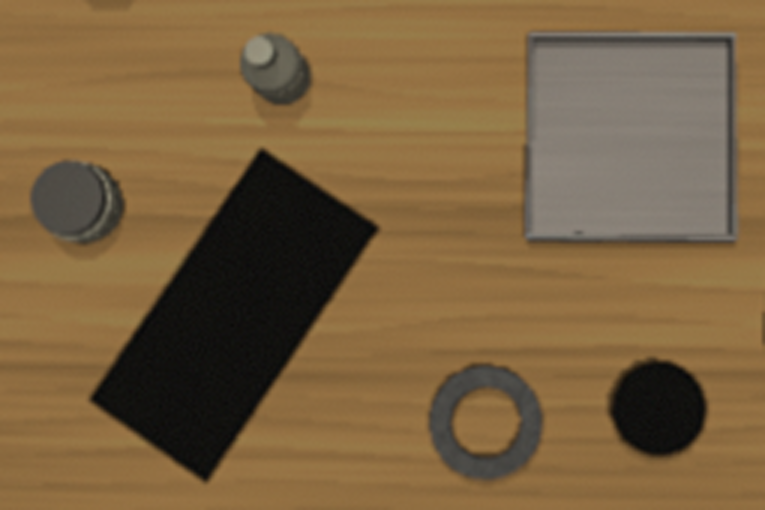

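The c1 crop shows black fins in three cavities, at (352,187), (335,367) and (520,390). The cavity at (537,210) is empty, and the lever knob is at (152,368). The c2 crop shows the mat corners, the tray rim, the jar lid at (68,200) and the bottle cap at (259,51).

```bash
python3 - <<'E'
from h import *
c=cam("top")
A=lambda p:(np.array(p,float)+.5)/6.5-.5+[380,235]
B=lambda p:(np.array(p,float)+.5)/3-.5+[130,190]
def rep(n,P): print(n,P[:,:2].round(0).tolist(),'mean',P[:,:2].mean(0).round(1))
m=px2w(c,A([(260,70),(646,108),(612,505),(225,458)]),52); rep("mould",m)
d=(m[0]-m[3]+m[1]-m[2])[:2]; d2=(m[0]-m[1]+m[3]-m[2])[:2]; print("yaw",np.arctan2(d[1],d[0]),np.arctan2(-d2[0],d2[1]),np.linalg.norm(d)/2)
rep("cav",px2w(c,A([(352,187),(335,367),(520,390),(535,210)]),52))
rep("knob",px2w(c,A([(152,368)]),85)); 
t=px2w(c,B([(262,148),(378,228),(207,481),(91,399)]),4); rep("mat",t); e=t[0]-t[3]; print("matyaw of long",np.arctan2(e[1],e[0]))
rep("tray",px2w(c,B([(528,35),(735,35),(735,240),(526,240)]),22))
rep("jar",px2w(c,B([(68,200)]),56)); rep("bottle",px2w(c,B([(259,51)]),110))
rep("tape,puck",px2w(c,B([(486,422),(657,408)]),24))
E
```

```text
mould [[561.0, -264.0], [547.0, -406.0], [403.0, -389.0], [420.0, -248.0]] mean [ 482.9 -326.8]
yaw -0.11389118804715613 -0.10951966357856936 143.481462396339
cav [[518.0, -297.0], [453.0, -289.0], [444.0, -356.0], [510.0, -364.0]] mean [ 481.4 -326.3]
knob [[451.0, -218.0]] mean [ 450.7 -218.1]
mat [[582.0, 227.0], [517.0, 130.0], [311.0, 265.0], [375.0, 363.0]] mean [446.3 246.1]
matyaw of long -0.5787080725477928
tray [[673.0, 8.0], [674.0, -161.0], [506.0, -159.0], [506.0, 8.0]] mean [589.7 -76. ]
jar [[532.0, 372.0]] mean [532.1 372.1]
bottle [[641.0, 211.0]] mean [641.3 210.8]
tape,puck [[361.0, 39.0], [372.0, -96.0]] mean [366.6 -28.9]
```

```bash
R='[[1,-0.85,0],[0,0,0.15],-1]'
python3 -m pendant '[[[0.8,-0.65,0],[0,0,0.15],-1],[[0.8,-0.65,0],[0,0,0.15],-1],[[0.8,-0.65,0],[0,0,0.15],-1],[[0.8,-0.65,0],[0,0,0.15],-1],[[0.8,-0.65,0],[0,0,0.15],-1],[[0.8,-0.65,0],[0,0,0.15],-1],[[0.8,-0.65,0],[0,0,0.15],-1],[[0.8,-0.65,0],[0,0,0.15],-1],[[0.8,-0.65,0],[0,0,0.15],-1],[[0.8,-0.65,0],[0,0,0.15],-1]]'
python3 -m pendant '[[[0,-0.9,0],[0,0,0],-1],[[0,-0.9,0],[0,0,0],-1],[[0,-0.9,0],[0,0,0],-1],[[0,-0.9,0],[0,0,0],-1],[[0,-0.9,0],[0,0,0],-1],[[0,-0.9,0],[0,0,0],-1],[[0,-0.9,0],[0,0,0],-1],[[0,-0.9,0],[0,0,0],-1],[[0,-0.9,0],[0,0,0],-1],[[0,-0.9,0],[0,0,0],-1]]'
python3 -m pendant '[[[0,-0.8,-0.3],[0,0,0],-1],[[0,-0.8,-0.3],[0,0,0],-1],[[0,-0.8,-0.3],[0,0,0],-1],[[0,-0.8,-0.3],[0,0,0],-1],[[0,-0.8,-0.3],[0,0,0],-1],[[0,-0.8,-0.3],[0,0,0],-1],[[0,-0.8,-0.3],[0,0,0],-1],[[0,-0.8,-0.3],[0,0,0],-1],[[0,0,0],[0,0,0],-1],[[0,0,0],[0,0,0],-1]]'
python3 -c "
from h import *
st();c=snap('wrist','w1',None,1.25);print(c[0].round(1).tolist(),(-c[2][:3,:3].T@c[2][:3,3]).round(1))
print(w2px(c,[(482,-327,52),(469,-219,30),(450,-218,80)])*1.25)"
```

```text
time: 0.93
tool_pos: [391.3, 306.7, 243.5]
tcp_rot: [-3.141, -0.001, 3.032]
contact_force: [0.9, 0.5, 0.4]
grip_width: 29.4
finger_force: 0.0
time: 1.77
tool_pos: [390.1, 36.8, 243.6]
tcp_rot: [3.141, -0.0, 3.031]
contact_force: [0.5, -0.4, -0.2]
grip_width: 0.6
finger_force: 0.0
time: 2.6
tool_pos: [390.0, -154.5, 171.1]
tcp_rot: [3.141, -0.002, 3.028]
contact_force: [-0.5, 1.0, 1.1]
grip_width: 0.1
finger_force: 0.0
{'time': 2.6, 'joint_positions': [-0.561, 0.235, 1.903, 0.0, 1.006, -2.018], 'tool_pos': [389.998, -154.533, 171.083], 'tcp_rot': [3.141, -0.002, 3.028], 'contact_force': [-0.451, 0.981, 1.125], 'grip_width': 0.112, 'finger_force': 0.0}
[[371.5, 0.0, 320.4], [0.0, 371.5, 239.3], [0.0, 0.0, 1.0]] [ 317.3 -147.1  313. ]
[[151.51733048 464.85018017]
 [319.70225582 412.18873777]
 [301.37042686 426.69284525]]
```

View pics/w1.png

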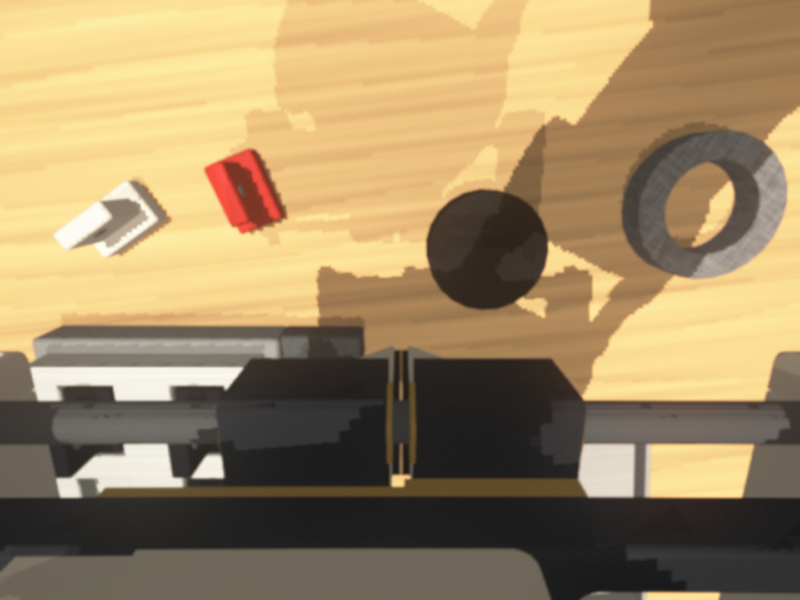

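The wrist picture shows the lever area is hidden by the fingers. The puck is at (487,248) and the tape at (705,203), both clear of the path. I descend in front of the lever and push it.

```bash

python3 -m pendant '[[[0,-0.5,0],[0,0,0],-1],[[0,-0.5,0],[0,0,0],-1],[[0.1,-0.5,-0.3],[0,0,0],-1],[[0.2,-0.5,-0.5],[0,0,0],-1],[[0,0,-0.6],[0,0,0],-1],[[0,0,-0.6],[0,0,0],-1],[[0,0,-0.5],[0,0,0],-1],[[0,0,-0.5],[0,0,0],-1],[[0,0,0],[0,0,0],-1],[[0,0,0],[0,0,0],-1]]'
python3 -m pendant '[[[0.2,-0.02,0],[0,0,0],-1],[[0.2,-0.02,0],[0,0,0],-1],[[0.2,-0.02,0],[0,0,0],-1],[[0.2,-0.02,0],[0,0,0],-1],[[0.2,-0.02,0],[0,0,0],-1],[[0.2,-0.02,0],[0,0,0],-1],[[0.2,-0.02,0],[0,0,0],-1],[[0.2,-0.02,0],[0,0,0],-1],[[0.2,-0.02,0],[0,0,0],-1],[[0.2,-0.02,0],[0,0,0],-1]]'
python3 -c "
from h import *
st();c=snap('scene','s1',(130,230,270,370),5)"
```

```text
time: 3.48
tool_pos: [399.5, -213.0, 81.8]
tcp_rot: [3.141, -0.001, 3.032]
contact_force: [-0.0, -0.2, 0.9]
grip_width: 1.2
finger_force: 0.0
time: 4.32
tool_pos: [460.1, -220.1, 81.7]
tcp_rot: [3.141, -0.0, 3.031]
contact_force: [-2.8, 0.8, -0.2]
grip_width: 0.3
finger_force: 1.8
{'time': 4.317, 'joint_positions': [-0.597, 0.508, 1.771, 0.0, 0.862, -2.057], 'tool_pos': [460.118, -220.103, 81.685], 'tcp_rot': [3.141, -0.0, 3.031], 'contact_force': [-2.835, 0.823, -0.165], 'grip_width': 0.301, 'finger_force': 1.775}
```

View pics/s1.png

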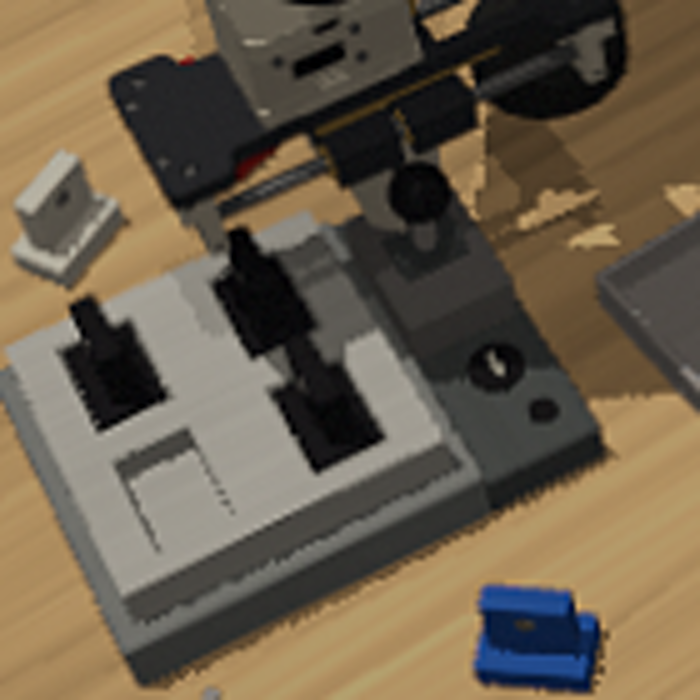

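The crop shows the finger behind the knob at (418,190) with light contact. I keep pushing.

```bash

python3 -m pendant '[[[0.1,-0.01,0],[0,0,0],-1],[[0.1,-0.01,0],[0,0,0],-1],[[0.1,-0.01,0],[0,0,0],-1],[[0.1,-0.01,0],[0,0,0],-1],[[0.1,-0.01,0],[0,0,0],-1],[[0.1,-0.01,0],[0,0,0],-1],[[0.1,-0.01,0],[0,0,0],-1],[[0,0,0],[0,0,0],-1],[[0,0,0],[0,0,0],-1],[[0,0,0],[0,0,0],-1]]'
python3 -c "
from h import *
st();c=snap('top','t1',(380,235,490,325),6.5);"
```

```text
time: 5.2
tool_pos: [468.6, -220.4, 80.2]
tcp_rot: [3.137, -0.027, 3.033]
contact_force: [-44.5, -5.5, 21.8]
grip_width: 0.5
finger_force: 23.9
{'time': 5.2, 'joint_positions': [-0.583, 0.533, 1.728, -0.011, 0.906, -2.038], 'tool_pos': [468.612, -220.41, 80.171], 'tcp_rot': [3.137, -0.027, 3.033], 'contact_force': [-44.513, -5.541, 21.792], 'grip_width': 0.46, 'finger_force': 23.904}
```

Force has risen to 44 N, which suggests the end stop. I back off, rise and check.

```bash

python3 -m pendant '[[[-0.5,0.05,0],[0,0,0],-1],[[-0.8,0.09,0],[0,0,0],-1],[[-0.8,0.09,0],[0,0,0],-1],[[-0.2,0,0.5],[0,0,0],-1],[[0,0.2,0.9],[0,0,0],-1],[[0,0.6,0.9],[0,0,0],-1],[[0,0.9,0.6],[0,0,0],-1],[[0,0.9,0],[0,0,0],-1],[[0,0.9,0],[0,0,0],-1],[[0,0,0],[0,0,0],-1]]'
python3 -c "
from h import *
st();c=snap('scene','s2',(130,230,270,370),5)
K=w2px(c,[(469.4,-219.4,30),(495.3,-222.3,78),(443.5,-216.4,78)]);print((K-[130,230])*5)"
```

```text
time: 6.08
tool_pos: [411.5, -106.8, 169.4]
tcp_rot: [3.14, 0.001, 3.033]
contact_force: [-0.5, 0.5, -0.1]
grip_width: 0.6
finger_force: 0.0
{'time': 6.083, 'joint_positions': [-0.436, 0.245, 1.894, 0.002, 1.002, -1.899], 'tool_pos': [411.519, -106.843, 169.383], 'tcp_rot': [3.14, 0.001, 3.033], 'contact_force': [-0.479, 0.509, -0.08], 'grip_width': 0.634, 'finger_force': 0.0}
[[426.21199855 270.13352662]
 [434.93893742 241.34350431]
 [382.8335431  159.71029637]]
```

View pics/s2.png

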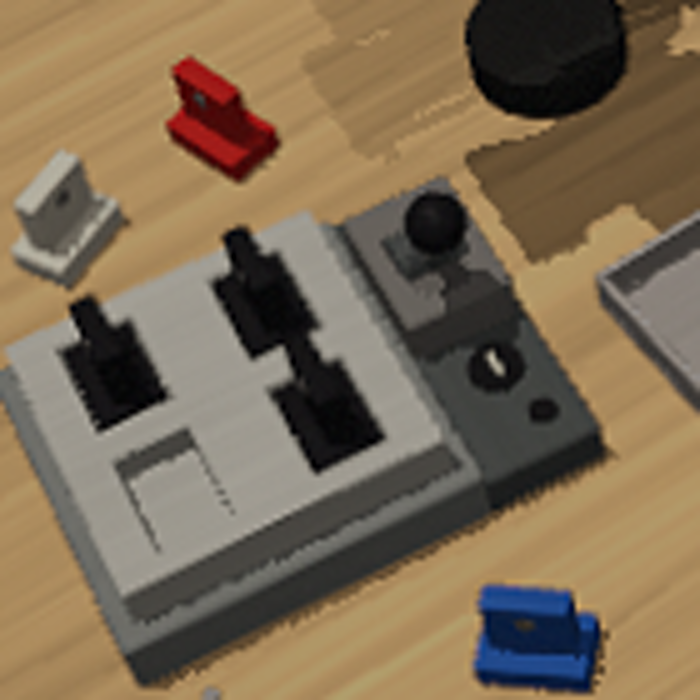

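Lever is off: the knob moved from about (390,142) to (435,223) in this crop, nearly the full predicted throw. Next is the first block, at about (519,-297).

```bash

python3 -m pendant '[[[0.36,-0.63,0],[0,0,0],-0.13],[[0.36,-0.63,0],[0,0,0],-0.13],[[0.36,-0.63,0],[0,0,0],-0.13],[[0.36,-0.63,0],[0,0,0],-0.13],[[0.36,-0.63,0],[0,0,0],-0.13],[[0.36,-0.63,0],[0,0,0],-0.13],[[0.36,-0.63,0],[0,0,0],-0.13],[[0.36,-0.63,0],[0,0,0],-0.13],[[0.36,-0.63,0],[0,0,0],-0.13],[[0.36,-0.63,0],[0,0,0],-0.13]]'
python3 -m pendant '[[[0,0,0],[0,0,0],-0.13],[[0,0,-0.5],[0,0,0],-0.13],[[0,0,-0.5],[0,0,0],-0.13],[[0,0,-0.5],[0,0,0],-0.13],[[0,0,-0.5],[0,0,0],-0.13],[[0,0,-0.5],[0,0,0],-0.13],[[0,0,-0.4],[0,0,0],-0.13],[[0,0,-0.2],[0,0,0],-0.13],[[0,0,0],[0,0,0],-0.13],[[0,0,0],[0,0,0],-0.13]]'
python3 -c "
from h import *
c=snap('top','t2',(380,235,490,325),6.5)"
```

```text
time: 6.97
tool_pos: [520.0, -301.6, 168.4]
tcp_rot: [-3.141, 0.001, 3.03]
contact_force: [0.3, 0.6, 0.1]
grip_width: 40.0
finger_force: 0.0
time: 7.8
tool_pos: [519.5, -299.6, 75.8]
tcp_rot: [3.142, 0.0, 3.03]
contact_force: [0.1, -0.4, 0.1]
grip_width: 39.3
finger_force: 0.0
```

View pics/t2.png

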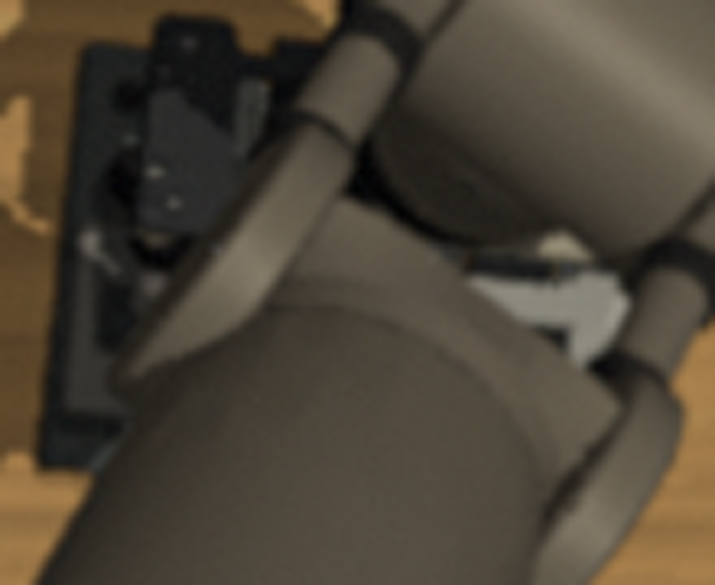

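The arm hides the view here, so I go by the computed position. I shift 2.5 mm, close and lift.

```bash

python3 -m pendant '[[[0,0.09,0],[0,0,0],-0.13],[[0,0,0],[0,0,0],-0.6],[[0,0,0],[0,0,0],-1],[[0,0,0],[0,0,0],-1],[[0,0,0],[0,0,0],-1],[[0,0,0],[0,0,0],-1],[[0,0,0],[0,0,0],-1],[[0,0,0],[0,0,0],-1],[[0,0,0],[0,0,0],-1],[[0,0,0],[0,0,0],-1]]'
python3 -m pendant '[[[0,0,0.1],[0,0,0],-1],[[0,0,0.2],[0,0,0],-1],[[0,0,0.3],[0,0,0],-1],[[0,0,0.5],[0,0,0],-1],[[0,0,0.5],[0,0,0],-1],[[0,0,0.5],[0,0,0],-1],[[0,0,0.5],[0,0,0],-1],[[0,0,0],[0,0,0],-1],[[0,0,0],[0,0,0],-1],[[0,0,0],[0,0,0],-1]]'
```

```text
time: 8.68
tool_pos: [519.5, -296.5, 75.8]
tcp_rot: [3.141, 0.0, 3.031]
contact_force: [0.1, 0.4, 0.4]
grip_width: 11.8
finger_force: 30.0
time: 9.52
tool_pos: [519.2, -296.3, 153.3]
tcp_rot: [3.141, -0.001, 3.031]
contact_force: [0.2, -0.1, -1.2]
grip_width: 11.9
finger_force: 30.0
```

```bash

python3 -m pendant '[[[0.37,0.74,0],[0,0,0],-1],[[0.37,0.74,0],[0,0,0],-1],[[0.37,0.74,0],[0,0,0],-1],[[0.37,0.74,0],[0,0,0],-1],[[0.37,0.74,0],[0,0,0],-1],[[0.37,0.74,0],[0,0,0],-1],[[0.37,0.74,0],[0,0,0],-1],[[0.37,0.74,0],[0,0,0],-1],[[0.37,0.74,0],[0,0,0],-1],[[0.37,0.74,0],[0,0,0],-1]]'
python3 -m pendant '[[[0,0,0],[0,0,0],-1],[[0,0,0],[0,0,0],-1],[[0,0,-0.6],[0,0,0],-1],[[0,0,-0.6],[0,0,0],-1],[[0,0,-0.6],[0,0,0],-1],[[0,0,-0.6],[0,0,0],-1],[[0,0,-0.5],[0,0,0],-1],[[0,0,-0.3],[0,0,0],-1],[[0,0,-0.2],[0,0,0],-1],[[0,0,0],[0,0,0],-1]]'
python3 -m pendant '[[[0,0,0],[0,0,0],-1],[[0,0,-0.1],[0,0,0],-1],[[0,0,-0.1],[0,0,0],-1],[[0,0,-0.1],[0,0,0],-1],[[0,0,0],[0,0,0],-1],[[0,0,0],[0,0,0],-1],[[0,0,0],[0,0,0],-1],[[0,0,0],[0,0,0],-1],[[0,0,0],[0,0,0],-1],[[0,0,0],[0,0,0],-1]]'
```

```text
time: 10.35
tool_pos: [630.3, -73.2, 152.2]
tcp_rot: [3.141, -0.003, 3.031]
contact_force: [-0.2, -0.1, -0.4]
grip_width: 11.6
finger_force: 30.0
time: 11.18
tool_pos: [629.5, -75.1, 50.3]
tcp_rot: [3.141, -0.003, 3.03]
contact_force: [-0.5, 0.5, -0.4]
grip_width: 11.8
finger_force: 30.0
time: 12.02
tool_pos: [630.6, -74.5, 42.9]
tcp_rot: [3.142, 0.0, 3.031]
contact_force: [0.8, 0.3, -0.3]
grip_width: 11.6
finger_force: 30.0
```

```bash

python3 -m pendant '[[[0,0,-0.04],[0,0,0],-1],[[0,0,0],[0,0,0],-1],[[0,0,0],[0,0,0],-0.13],[[0,0,0],[0,0,0],-0.13],[[0,0,0],[0,0,0],-0.13],[[0,0,0],[0,0,0],-0.13],[[0,0,0.7],[0,0,0],-0.13],[[0,0,1],[0,0,0],-0.13],[[0,0,1],[0,0,0],-0.13],[[0,0,1],[0,0,0],-0.13]]'
python3 -m pendant '[[[-0.59,-0.72,0],[0,0,0],-0.13],[[-0.59,-0.71,0],[0,0,0],-0.13],[[-0.59,-0.72,0],[0,0,0],-0.13],[[-0.59,-0.71,0],[0,0,0],-0.13],[[-0.59,-0.72,0],[0,0,0],-0.13],[[-0.59,-0.71,0],[0,0,0],-0.13],[[-0.59,-0.72,0],[0,0,0],-0.13],[[-0.59,-0.71,0],[0,0,0],-0.13],[[-0.59,-0.72,0],[0,0,0],-0.13],[[-0.59,-0.71,0],[0,0,0],-0.13]]'
python3 -m pendant '[[[0,0,0],[0,0,0],-0.13],[[0,0,0],[0,0,0],-0.13],[[0,0,-0.4],[0,0,0],-0.13],[[0,0,-0.5],[0,0,0],-0.13],[[0,0,-0.5],[0,0,0],-0.13],[[0,0,-0.5],[0,0,0],-0.13],[[0,0,-0.4],[0,0,0],-0.13],[[0,0,-0.2],[0,0,0],-0.13],[[0,0,0],[0,0,0],-0.13],[[0,0,0],[0,0,0],-0.13]]'

```

```text
time: 12.85
tool_pos: [630.2, -74.5, 153.5]
tcp_rot: [3.141, -0.001, 3.031]
contact_force: [0.4, -0.0, 1.1]
grip_width: 39.9
finger_force: 0.0
time: 13.68
tool_pos: [452.5, -289.9, 152.7]
tcp_rot: [-3.142, 0.0, 3.031]
contact_force: [-0.3, -0.4, -0.1]
grip_width: 39.9
finger_force: 0.0
time: 14.52
tool_pos: [454.0, -288.6, 77.7]
tcp_rot: [3.141, -0.0, 3.032]
contact_force: [1.0, 0.4, 1.1]
grip_width: 40.1
finger_force: 0.0
```

```bash

python3 -m pendant '[[[0,0,-0.06],[0,0,0],-0.13],[[0,0,0],[0,0,0],-0.6],[[0,0,0],[0,0,0],-1],[[0,0,0],[0,0,0],-1],[[0,0,0],[0,0,0],-1],[[0,0,0],[0,0,0],-1],[[0,0,0],[0,0,0],-1],[[0,0,0],[0,0,0],-1],[[0,0,0],[0,0,0],-1],[[0,0,0],[0,0,0],-1]]'
python3 -m pendant '[[[0,0,0.1],[0,0,0],-1],[[0,0,0.2],[0,0,0],-1],[[0,0,0.3],[0,0,0],-1],[[0,0,0.5],[0,0,0],-1],[[0,0,0.5],[0,0,0],-1],[[0,0,0.5],[0,0,0],-1],[[0,0,0.5],[0,0,0],-1],[[0,0,0],[0,0,0],-1],[[0,0,0],[0,0,0],-1],[[0,0,0],[0,0,0],-1]]'
python3 -m pendant '[[[0.32,0.84,0],[0,0,0],-1],[[0.32,0.85,0],[0,0,0],-1],[[0.32,0.84,0],[0,0,0],-1],[[0.32,0.85,0],[0,0,0],-1],[[0.32,0.84,0],[0,0,0],-1],[[0.32,0.85,0],[0,0,0],-1],[[0.32,0.84,0],[0,0,0],-1],[[0.32,0.85,0],[0,0,0],-1],[[0.32,0.84,0],[0,0,0],-1],[[0.32,0.84,0],[0,0,0],-1]]'
python3 -m pendant '[[[0,0,0],[0,0,0],-1],[[0,0,0],[0,0,0],-1],[[0,0,-0.6],[0,0,0],-1],[[0,0,-0.6],[0,0,0],-1],[[0,0,-0.6],[0,0,0],-1],[[0,0,-0.6],[0,0,0],-1],[[0,0,-0.5],[0,0,0],-1],[[0,0,-0.3],[0,0,0],-1],[[0,0,-0.2],[0,0,0],-1],[[0,0,0],[0,0,0],-1]]'
```

```text
time: 15.35
tool_pos: [453.5, -289.1, 75.9]
tcp_rot: [-3.142, 0.0, 3.031]
contact_force: [-0.2, 1.2, 1.7]
grip_width: 11.8
finger_force: 30.0
time: 16.18
tool_pos: [453.2, -288.8, 153.3]
tcp_rot: [3.141, -0.001, 3.031]
contact_force: [-0.1, -0.1, -0.1]
grip_width: 11.5
finger_force: 30.0
time: 17.02
tool_pos: [549.2, -34.4, 152.5]
tcp_rot: [3.141, -0.002, 3.031]
contact_force: [0.6, 0.1, -0.8]
grip_width: 11.8
finger_force: 30.0
time: 17.85
tool_pos: [548.6, -36.4, 50.5]
tcp_rot: [3.141, -0.002, 3.03]
contact_force: [-0.5, -0.4, -0.0]
grip_width: 12.0
finger_force: 30.0
```

```bash

python3 -m pendant '[[[0,0,-0.1],[0,0,0],-1],[[0,0,-0.1],[0,0,0],-1],[[0,0,-0.09],[0,0,0],-1],[[0,0,0],[0,0,0],-1],[[0,0,0],[0,0,0],-1],[[0,0,0],[0,0,0],-0.13],[[0,0,0],[0,0,0],-0.13],[[0,0,0],[0,0,0],-0.13],[[0,0,0],[0,0,0],-0.13],[[0,0,0.7],[0,0,0],-0.13]]'
python3 -m pendant '[[[0,0,1],[0,0,0],-0.13],[[0,0,1],[0,0,0],-0.13],[[0,0,1],[0,0,0],-0.13],[[0,-0.7,0],[0,0,0],-0.13],[[-0.5,-0.95,0],[0,0,0],-0.13],[[-0.5,-0.95,0],[0,0,0],-0.13],[[-0.5,-0.95,0],[0,0,0],-0.13],[[-0.5,-0.95,0],[0,0,0],-0.13],[[-0.5,-0.95,0],[0,0,0],-0.13],[[-0.5,-0.95,0],[0,0,0],-0.13]]'
python3 -m pendant '[[[-0.25,-0.95,0],[0,0,0],-0.13],[[-0.2,-0.95,0],[0,0,0],-0.13],[[0,-0.95,0],[0,0,0],-0.13],[[0,-0.7,0],[0,0,0],-0.13],[[0,-0.7,0],[0,0,0],-0.13],[[0,-0.7,0],[0,0,0],-0.13],[[0,0,0],[0,0,0],-0.13],[[0,0,0],[0,0,0],-0.13],[[0,0,0],[0,0,0],-0.13],[[0,0,0],[0,0,0],-0.13]]'

```

```text
time: 18.68
tool_pos: [547.2, -35.4, 61.2]
tcp_rot: [3.141, -0.007, 3.031]
contact_force: [-0.1, 0.8, -0.3]
grip_width: 37.8
finger_force: 0.0
time: 19.52
tool_pos: [458.6, -229.0, 154.2]
tcp_rot: [-3.142, 0.0, 3.031]
contact_force: [0.5, -0.2, 0.0]
grip_width: 39.9
finger_force: 0.0
time: 20.35
tool_pos: [446.1, -375.2, 154.0]
tcp_rot: [3.141, -0.0, 3.032]
contact_force: [-0.8, 0.3, 0.0]
grip_width: 39.8
finger_force: 0.0
```

```bash

python3 -m pendant '[[[0,0.62,0],[0,0,0],-0.13],[[0,0,0],[0,0,0],-0.13],[[0,0,-0.4],[0,0,0],-0.13],[[0,0,-0.5],[0,0,0],-0.13],[[0,0,-0.5],[0,0,0],-0.13],[[0,0,-0.5],[0,0,0],-0.13],[[0,0,-0.4],[0,0,0],-0.13],[[0,0,-0.3],[0,0,0],-0.13],[[0,0,0],[0,0,0],-0.13],[[0,0,0],[0,0,0],-0.13]]'
python3 -m pendant '[[[0,0,0],[0,0,0],-0.13],[[0,0,0],[0,0,0],-0.6],[[0,0,0],[0,0,0],-1],[[0,0,0],[0,0,0],-1],[[0,0,0],[0,0,0],-1],[[0,0,0],[0,0,0],-1],[[0,0,0],[0,0,0],-1],[[0,0,0],[0,0,0],-1],[[0,0,0],[0,0,0],-1],[[0,0,0],[0,0,0],-1]]'
python3 -m pendant '[[[0,0,0.1],[0,0,0],-1],[[0,0,0.2],[0,0,0],-1],[[0,0,0.3],[0,0,0],-1],[[0,0,0.5],[0,0,0],-1],[[0,0,0.5],[0,0,0],-1],[[0,0,0.5],[0,0,0],-1],[[0,0,0.5],[0,0,0],-1],[[0,0,0],[0,0,0],-1],[[0,0,0],[0,0,0],-1],[[0,0,0],[0,0,0],-1]]'
```

```text
time: 21.18
tool_pos: [446.1, -357.5, 76.0]
tcp_rot: [3.141, -0.0, 3.031]
contact_force: [-0.3, 0.2, -0.1]
grip_width: 39.9
finger_force: 0.0
time: 22.02
tool_pos: [446.2, -357.0, 76.2]
tcp_rot: [3.14, -0.0, 3.031]
contact_force: [0.4, 5.6, 3.9]
grip_width: 12.1
finger_force: 30.0
time: 22.85
tool_pos: [445.7, -357.9, 153.8]
tcp_rot: [-3.141, -0.0, 3.031]
contact_force: [0.4, -0.5, -0.4]
grip_width: 11.8
finger_force: 30.0
```

```bash

python3 -m pendant '[[[0.35,0.81,0],[0,0,0],-1],[[0.35,0.81,0],[0,0,0],-1],[[0.35,0.81,0],[0,0,0],-1],[[0.35,0.81,0],[0,0,0],-1],[[0.35,0.81,0],[0,0,0],-1],[[0.35,0.81,0],[0,0,0],-1],[[0.35,0.81,0],[0,0,0],-1],[[0.35,0.81,0],[0,0,0],-1],[[0.35,0.81,0],[0,0,0],-1],[[0.35,0.81,0],[0,0,0],-1]]'
python3 -m pendant '[[[0,0,0],[0,0,0],-1],[[0,0,0],[0,0,0],-1],[[0,0,-0.6],[0,0,0],-1],[[0,0,-0.6],[0,0,0],-1],[[0,0,-0.6],[0,0,0],-1],[[0,0,-0.6],[0,0,0],-1],[[0,0,-0.5],[0,0,0],-1],[[0,0,-0.3],[0,0,0],-1],[[0,0,-0.2],[0,0,0],-1],[[0,0,0],[0,0,0],-1]]'
python3 -m pendant '[[[0,0,-0.1],[0,0,0],-1],[[0,0,-0.1],[0,0,0],-1],[[0,0,-0.11],[0,0,0],-1],[[0,0,0],[0,0,0],-1],[[0,0,0],[0,0,0],-1],[[0,0,0],[0,0,0],-1],[[0,0,0],[0,0,0],-0.13],[[0,0,0],[0,0,0],-0.13],[[0,0,0],[0,0,0],-0.13],[[0,0,0],[0,0,0],-0.13]]'
python3 -m pendant '[[[0,0,0.7],[0,0,0],-0.13],[[0,0,1],[0,0,0],-0.13],[[0,0,1],[0,0,0],-0.13],[[0,0,1],[0,0,0],-0.13],[[0,0,1],[0,0,0],-0.13],[[-0.6,0,1],[0,0,0],-0.13],[[-0.7,0.7,0],[0,0,0],0],[[-0.7,1,0],[0,0,0],0],[[-0.7,1,0],[0,0,0],0],[[-0.7,1,0],[0,0,0],0]]'
python3 - <<'E'
from h import *
st();c=snap("top","t3",(130,130,500,370),2.1)
E
```

```text
time: 23.68
tool_pos: [550.9, -113.5, 152.9]
tcp_rot: [3.141, -0.002, 3.031]
contact_force: [0.6, 0.4, -1.2]
grip_width: 11.6
finger_force: 30.0
time: 24.52
tool_pos: [550.2, -115.2, 50.8]
tcp_rot: [3.141, -0.002, 3.03]
contact_force: [0.5, -0.3, -0.3]
grip_width: 11.8
finger_force: 30.0
time: 25.35
tool_pos: [551.1, -114.7, 42.9]
tcp_rot: [3.142, 0.0, 3.031]
contact_force: [-0.2, -0.1, -0.0]
grip_width: 34.1
finger_force: 0.0
time: 26.18
tool_pos: [447.8, -2.9, 213.9]
tcp_rot: [3.141, 0.001, 3.03]
contact_force: [1.3, 0.1, 1.2]
grip_width: 46.0
finger_force: 0.0
{'time': 26.183, 'joint_positions': [-0.178, 0.23, 1.771, 0.0, 1.14, -1.637], 'tool_pos': [447.78, -2.868, 213.912], 'tcp_rot': [3.141, 0.001, 3.03], 'contact_force': [1.325, 0.139, 1.178], 'grip_width': 46.02, 'finger_force': 0.0}
```

View pics/t3.png

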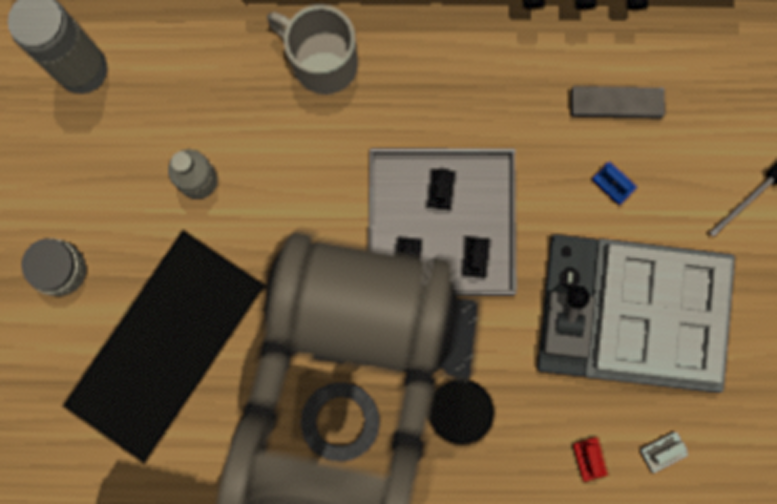

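The picture shows three blocks standing in the tray at (440,189), (408,247) and (475,257), with all four cavities empty and the lever over. Next is learning how the wrist tilts, on the way to the jar.

```bash

python3 -m pendant '[[[-0.09,0.58,0.39],[0,0,0.96],0.8],[[-0.09,0.58,0.39],[0,0,0.96],0.8],[[-0.09,0.58,0.39],[0,0,0.96],0.8],[[-0.09,0.58,0.39],[0,0,0.96],0.8],[[-0.09,0.58,0.39],[0,0,0.96],0.8],[[-0.09,0.58,0.39],[0,0,0.96],0.8],[[-0.09,0.58,0.39],[0,0,0.96],0.8],[[-0.09,0.58,0.39],[0,0,0.96],0.8],[[-0.09,0.58,0.39],[0,0,0.96],0.8],[[-0.09,0.58,0.39],[0,0,0.96],0.8]]'
python3 -c "
from h import *
st()"
python3 -m pendant '[[[0,0,0],[0.7,-0.4,0],0.8],[[0,0,0],[0.7,-0.4,0],0.8],[[0,0,0],[0.7,-0.4,0],0.8],[[0,0,0],[0.7,-0.4,0],0.8],[[0,0,0],[0.7,-0.4,0],0.8],[[0,0,0],[0.7,-0.4,0],0.8],[[0,0,0],[0,0,0],0.8],[[0,0,0],[0,0,0],0.8],[[0,0,0],[0,0,0],0.8],[[0,0,0],[0,0,0],0.8]]'
python3 -c "
from h import *
st()"
```

```text
time: 27.07
tool_pos: [421.7, 171.1, 331.4]
tcp_rot: [-3.142, 0.0, -2.095]
contact_force: [0.9, -1.3, -0.6]
grip_width: 82.2
finger_force: 0.0
{'time': 27.067, 'joint_positions': [0.217, 0.153, 1.536, 0.0, 1.453, -2.401], 'tool_pos': [421.651, 171.081, 331.442], 'tcp_rot': [-3.142, 0.0, -2.095], 'contact_force': [0.91, -1.263, -0.59], 'grip_width': 82.235, 'finger_force': 0.0}
time: 27.9
tool_pos: [422.4, 170.6, 331.3]
tcp_rot: [3.136, 0.579, -2.101]
contact_force: [-0.2, -0.2, 0.9]
grip_width: 82.4
finger_force: 0.0
{'time': 27.9, 'joint_positions': [-0.145, -0.041, 1.88, 0.594, 1.143, -2.967], 'tool_pos': [422.443, 170.608, 331.252], 'tcp_rot': [3.136, 0.579, -2.101], 'contact_force': [-0.158, -0.182, 0.88], 'grip_width': 82.444, 'finger_force': 0.0}
```

```bash
cat > kin.py <<'E'
from h import *
from scipy.spatial.transform import Rotation as Ro
from scipy.optimize import least_squares
D=[([1.134,.343,1.525,0,1.275,-.146],[150.3,502.6,243.0],[-3.14,0,2.851]),
([-.561,.235,1.903,0,1.006,-2.018],[390,-154.5,171.1],[3.141,-.002,3.028]),
([-.597,.508,1.771,0,.862,-2.057],[460.1,-220.1,81.7],[3.141,0,3.031]),
([-.436,.245,1.894,.002,1.002,-1.899],[411.5,-106.8,169.4],[3.14,.001,3.033]),
([-.178,.23,1.771,0,1.14,-1.637],[447.8,-2.9,213.9],[3.141,.001,3.03]),
([.217,.153,1.536,0,1.453,-2.401],[421.7,171.1,331.4],[-3.142,0,-2.095]),
([-.145,-.041,1.88,.594,1.143,-2.967],[422.4,170.6,331.3],[3.136,.579,-2.101])]
def rz(a): return Ro.from_euler('z',a)
def ry(a): return Ro.from_euler('y',a)
def fk(q,p,s4=1,s6=1,full=False):
    a,lat,z0,L2,L3,e,d6,lat2,e2=p
    A=rz(q[0]); x=A.apply([a,0,z0]); A=A*ry(q[1]); x=x+A.apply([0,lat,L2]); A=A*ry(q[2]); x=x+A.apply([e,0,L3])
    w=x
    A=A*rz(s4*q[3]); A=A*ry(q[4]); x=x+A.apply([e2,lat2,d6]); A=A*rz(s6*q[5]+C)
    return x,A
C=0
if __name__=="__main__":
    best=None
    for s4 in(1,-1):
      for s6 in(1,-1):
        Cs=[]
        for q,x,r in D:
            _,A=fk(q,np.zeros(9),s4,s6); T=A.inv()*Ro.from_euler('xyz',r); Cs.append(T.as_rotvec())
        Cs=np.array(Cs)
        print(s4,s6,Cs.round(2).tolist())
        f=lambda p:np.r_[np.ravel([fk(q,p,s4)[0]-x for q,x,r in D]),.005*(p-p0)]
        p0=np.array([0,77,200,400,400,0,200,0,0.])
        s=least_squares(f,p0); print(s4,s.cost,s.x.round(1))
E
python3 kin.py
```

```text
1 1 [[0.0, -0.0, 1.57], [0.0, 0.0, 1.57], [-0.0, -0.0, 1.57], [-0.0, -0.0, 1.57], [-0.0, -0.0, 1.57], [0.0, -0.0, 1.57], [0.0, 0.0, 1.57]]
1 0.4266781281388913 [ 26.8  69.1 213.6 505.4 380.1  46.1 291.2   7.4  27.2]
1 -1 [[0.0, -0.0, 1.28], [-0.0, -0.0, -2.47], [0.0, 0.0, -2.54], [0.0, 0.0, -2.23], [-0.0, 0.0, -1.7], [0.0, -0.0, 3.05], [0.0, 0.0, 1.92]]
1 0.4266781281388913 [ 26.8  69.1 213.6 505.4 380.1  46.1 291.2   7.4  27.2]
-1 1 [[0.0, -0.0, 1.57], [0.0, 0.0, 1.57], [-0.0, -0.0, 1.57], [-0.0, -0.0, 1.57], [-0.0, -0.0, 1.57], [0.0, -0.0, 1.57], [0.73, -1.04, 1.88]]
-1 1180.4872069678352 [-120.3  222.6 -124.9  349.7  375.9   12.8 -162.9 -144.8 -157.4]
-1 -1 [[0.0, -0.0, 1.28], [-0.0, -0.0, -2.47], [0.0, 0.0, -2.54], [-0.0, 0.0, -2.23], [-0.0, 0.0, -1.7], [0.0, -0.0, 3.05], [0.96, -0.96, 2.17]]
-1 1180.4872069678352 [-120.3  222.6 -124.9  349.7  375.9   12.8 -162.9 -144.8 -157.4]
```

```bash
cat >> kin.py <<'E'
import kin0
E
sed -i '$d' kin.py; sed -i 's/^C=0/C=np.pi\/2/' kin.py
cat > ik.py <<'E'
from kin import *
P=np.array([26.8,69.1,213.6,505.4,380.1,46.1,291.2,7.4,27.2])
lo=np.array([-2.53,-.77,.04,-1,.28,-3.11]);hi=np.array([2.53,2.02,2.7,4.14,2.66,3.11])
f=lambda p:np.r_[np.ravel([fk(q,p)[0]-x for q,x,r in D]),.005*(p-P)]
P=least_squares(f,P).x
def Rt(phi,beta,roll):  # tool z: azimuth phi, beta below horizontal; tool y horizontal at roll 0
    z=np.array([np.cos(phi)*np.cos(beta),np.sin(phi)*np.cos(beta),-np.sin(beta)])
    y=np.array([-np.sin(phi),np.cos(phi),0]); x=np.cross(y,z)
    return Ro.from_matrix(np.c_[x,y,z])*rz(roll)
def ik(x,R,seed):
    g=lambda q:np.r_[(fk(q,P)[0]-x)/10,(R.inv()*fk(q,P)[1]).as_rotvec()*10]
    s=least_squares(g,np.clip(seed,lo+1e-3,hi-1e-3),bounds=(lo,hi)); return s.x,s.cost<.05
seeds=[[.2,.5,1.7,1.,1.2,a] for a in(-2,0,2)]+[[.2,.5,1.7,2.5,1.2,a] for a in(-2,0,2)]+[[-.3,.3,2,1.6,1.6,0]]
def allik(x,R):
    out=[]
    for s in seeds:
        q,ok=ik(x,R,s)
        if ok and not any(np.allclose(q,o,atol=.02) for o in out): out.append(q)
    return out
E
cat > run1.py <<'E'
from ik import *
u=np.array([.837,-.547]);m=np.array([446.,246.])
T={"jar":(532,372,40),"jarup":(480,300,250),"jpl":(*(m-55*u),44),"bot":(641,211,55),"bpl":(*(m+60*u),59)}
for n,x in T.items():
    for b in (0,15):
        r=[]
        for ph in range(0,181,20):
            k=[len(allik(np.array(x,float),Rt(np.radians(ph),np.radians(b),ro))) for ro in(0,np.pi)]
            r.append((ph,*k))
        print(n,b,r)
E
python3 run1.py
```

```text
jar 0 [(0, 1, 1), (20, 1, 1), (40, 1, 1), (60, 1, 1), (80, 1, 1), (100, 1, 1), (120, 1, 1), (140, 1, 1), (160, 1, 1), (180, 0, 0)]
jar 15 [(0, 1, 1), (20, 1, 1), (40, 1, 1), (60, 1, 1), (80, 1, 1), (100, 1, 1), (120, 1, 1), (140, 1, 1), (160, 1, 1), (180, 1, 1)]
jarup 0 [(0, 1, 1), (20, 1, 1), (40, 1, 1), (60, 1, 1), (80, 1, 1), (100, 1, 1), (120, 1, 1), (140, 1, 1), (160, 1, 1), (180, 1, 1)]
jarup 15 [(0, 1, 1), (20, 1, 1), (40, 1, 1), (60, 1, 1), (80, 1, 1), (100, 1, 1), (120, 1, 1), (140, 1, 1), (160, 1, 1), (180, 1, 1)]
jpl 0 [(0, 1, 1), (20, 1, 1), (40, 1, 1), (60, 1, 1), (80, 1, 1), (100, 1, 1), (120, 1, 1), (140, 1, 1), (160, 1, 1), (180, 1, 1)]
jpl 15 [(0, 1, 1), (20, 1, 1), (40, 1, 1), (60, 1, 1), (80, 1, 1), (100, 1, 1), (120, 1, 1), (140, 1, 1), (160, 1, 1), (180, 1, 1)]
bot 0 [(0, 1, 1), (20, 1, 1), (40, 1, 1), (60, 1, 1), (80, 1, 1), (100, 1, 1), (120, 1, 1), (140, 1, 1), (160, 0, 0), (180, 0, 0)]
bot 15 [(0, 1, 1), (20, 1, 1), (40, 1, 1), (60, 1, 1), (80, 1, 1), (100, 1, 1), (120, 1, 1), (140, 1, 1), (160, 0, 0), (180, 0, 0)]
bpl 0 [(0, 1, 1), (20, 1, 1), (40, 1, 1), (60, 1, 1), (80, 1, 1), (100, 1, 1), (120, 1, 1), (140, 1, 1), (160, 1, 1), (180, 1, 1)]
bpl 15 [(0, 1, 1), (20, 1, 1), (40, 1, 1), (60, 1, 1), (80, 1, 1), (100, 1, 1), (120, 1, 1), (140, 1, 1), (160, 1, 1), (180, 1, 1)]
```

```bash
cat > run2.py <<'E'
from ik import *
r=np.radians; d=np.array([.5,.866,0])
S=[("pre",np.array([532,372,34])-110*d+[0,0,60],20,np.pi),("jar",(532,372,34),20,np.pi),
("up",(450,280,320),20,np.pi),("up0",(450,280,320),0,np.pi),("upneg",(450,280,320),-20,np.pi),("half",(450,280,320),-20,np.pi/2),("half-",(450,280,320),-20,1.5*np.pi),("inv",(450,280,320),-20,0),("inv0",(450,280,320),0,0),
("jpl",(400,276,38),20,np.pi),("jplout",np.array([400,276,38])-110*d,20,np.pi),("bpre",np.array([641,211,50])-110*d+[0,0,60],20,np.pi),("bot",(641,211,50),20,np.pi),("bpl",(496,213,54),20,np.pi)]
for n,x,b,ro in S:
    R=Rt(r(60),r(b),ro); print(n,np.round(x),R.as_euler('xyz').round(3),[q.round(2).tolist() for q in allik(np.array(x,float),R)])
E
python3 run2.py
```

```text
pre [477. 277.  94.] [ 3.142 -1.222  1.047] [[-0.09, 0.89, 2.42, 2.06, 1.3, -1.73]]
jar [532 372  34] [ 3.142 -1.222  1.047] [[0.17, 1.01, 2.18, 2.28, 1.25, -1.61]]
up [450 280 320] [ 3.142 -1.222  1.047] [[-0.12, 0.15, 2.3, 1.64, 1.05, -0.83]]
up0 [450 280 320] [-2.094 -1.571  0.   ] [[-0.12, 0.46, 2.46, 1.97, 1.48, -1.36]]
upneg [450 280 320] [ 0.    -1.222 -2.094] [[-0.02, 0.8, 2.46, 2.04, 1.97, -1.68]]
half [450 280 320] [1.222 0.    2.618] [[-0.02, 0.8, 2.46, 2.04, 1.97, 3.03]]
half- [450 280 320] [-1.222 -0.    -0.524] [[-0.02, 0.8, 2.46, 2.04, 1.97, -0.11]]
inv [450 280 320] [0.    1.222 1.047] [[-0.02, 0.8, 2.46, 2.04, 1.97, 1.46]]
inv0 [450 280 320] [-1.047  1.571  0.   ] [[-0.12, 0.46, 2.46, 1.97, 1.48, 1.78]]
jpl [400 276  38] [ 3.142 -1.222  1.047] [[-0.08, 1.24, 2.6, 2.13, 1.57, -2.19]]
jplout [345. 181.  38.] [ 3.142 -1.222  1.047] []
bpre [586. 116. 110.] [ 3.142 -1.222  1.047] [[-0.43, 0.82, 2.06, 1.57, 1.21, -1.29]]
bot [641 211  50] [ 3.142 -1.222  1.047] [[-0.2, 0.97, 1.93, 1.8, 1.16, -1.33]]
bpl [496 213  54] [ 3.142 -1.222  1.047] [[-0.26, 1.0, 2.35, 1.9, 1.28, -1.78]]<sys>:0: UserWarning: Gimbal lock detected. Setting third angle to zero since it is not possible to uniquely determine all angles.
```

```bash
cat > run3.py <<'E'
from ik import *
r=np.radians
def dd(p): return np.array([np.cos(r(p)),np.sin(r(p)),0])
pi=np.pi
S=[("pre0",np.array([450,200,300]),60,75,pi),("pre",np.array([532,372,34])-100*dd(75)+[0,0,0],20,75,pi),("jar",(532,372,34),20,75,pi),
("up",(480,280,320),20,75,pi),("upneg",(480,280,320),-20,75,pi),("half-",(480,280,320),-20,75,1.5*pi),("inv",(480,280,320),-20,75,0),
("jup",(400,276,150),20,90,pi),("jpl",(400,276,38),20,90,pi),("jplout",(400,186,38),20,90,pi),("bpre",(641,111,50),20,90,pi),("bot",(641,211,50),20,90,pi),("bup",(560,200,320),20,90,pi),("bupneg",(560,200,320),-20,90,pi),("binv",(560,200,320),-20,90,0),("bpl",(496,213,54),20,90,pi)]
for n,x,b,ph,ro in S:
    R=Rt(r(ph),r(b),ro); Q=allik(np.array(x,float),R)
    print(n,np.round(x),R.as_euler('xyz').round(2),[(q.round(2).tolist(),(fk(q,P)[0]-fk(q,P)[1].apply([0,0,P[6]])).round()) for q in Q])
E
python3 run3.py
```

```text
pre0 [450 200 300] [ 3.14 -0.52  1.31] [([-0.05, 0.12, 1.78, 0.56, 1.18, 0.01], array([413.,  61., 550.]))]
pre [506. 275.  34.] [ 3.14 -1.22  1.31] [([-0.15, 1.01, 2.13, 1.68, 1.22, -1.56], array([436.,  14., 133.]))]
jar [532 372  34] [ 3.14 -1.22  1.31] [([0.07, 1.0, 2.02, 1.86, 1.19, -1.45], array([462., 110., 133.]))]
up [480 280 320] [ 3.14 -1.22  1.31] [([-0.15, 0.31, 2.06, 1.39, 1.25, -0.74], array([410.,  18., 419.]))]
upneg [480 280 320] [ 0.   -1.22 -1.83] [([-0.09, 0.78, 2.2, 1.8, 1.89, -1.4], array([410.,  18., 221.]))]
half- [480 280 320] [-1.22 -0.   -0.26] [([-0.09, 0.78, 2.2, 1.8, 1.89, 0.17], array([410.,  18., 221.]))]
inv [480 280 320] [0.   1.22 1.31] [([-0.09, 0.78, 2.2, 1.8, 1.89, 1.74], array([410.,  18., 221.]))]
jup [400 276 150] [ 3.14 -1.22  1.57] [([-0.19, 0.7, 2.24, 1.32, 1.27, -1.36], array([400.,   5., 249.]))]
jpl [400 276  38] [ 3.14 -1.22  1.57] [([-0.19, 1.01, 2.22, 1.41, 1.21, -1.67], array([400.,   5., 137.]))]
jplout [400 186  38] [ 3.14 -1.22  1.57] [([-0.41, 1.01, 2.19, 1.18, 1.2, -1.62], array([400., -85., 137.]))]
bpre [641 111  50] [ 3.14 -1.22  1.57] [([-0.36, 1.08, 1.42, 1.08, 1.49, -0.97], array([ 641., -160.,  149.]))]
bot [641 211  50] [ 3.14 -1.22  1.57] [([-0.21, 1.06, 1.48, 1.2, 1.4, -0.98], array([641., -60., 149.]))]
bup [560 200 320] [ 3.14 -1.22  1.57] [([-0.25, 0.54, 1.62, 1.14, 1.57, -0.64], array([560., -71., 419.]))]
bupneg [560 200 320] [ 0.   -1.22 -1.57] [([-0.22, 0.86, 1.75, 1.57, 1.98, -1.0], array([560., -71., 221.]))]
binv [560 200 320] [0.   1.22 1.57] [([-0.22, 0.86, 1.75, 1.57, 1.98, 2.14], array([560., -71., 221.]))]
bpl [496 213  54] [ 3.14 -1.22  1.57] [([-0.28, 0.96, 1.94, 1.22, 1.3, -1.33], array([496., -58., 153.]))]
```

```bash

python3 -m pendant '[[[0,0,0],[0.27,0.47,-0.84],0.8],[[0,0,0],[0.27,0.47,-0.84],0.8],[[0,0,0],[0.27,0.47,-0.84],0.8],[[0,0,0],[0.27,0.47,-0.84],0.8],[[0,0,0],[0.27,0.47,-0.84],0.8],[[0,0,0],[0.27,0.47,-0.84],0.8],[[0,0,0],[0.27,0.47,-0.84],0.8],[[0,0,0],[0.27,0.47,-0.84],0.8],[[0,0,0],[0.27,0.47,-0.84],0.8],[[0,0,0],[0.27,0.47,-0.84],0.8]]'
python3 -m pendant '[[[0,0,0],[0.27,0.47,-0.84],0.8],[[0,0,0],[0.27,0.47,-0.84],0.8],[[0,0,0],[0.27,0.47,-0.84],0.8],[[0,0,0],[0.27,0.47,-0.84],0.8],[[0,0,0],[0.27,0.47,-0.84],0.8],[[0,0,0],[0.27,0.47,-0.84],0.8],[[0,0,0],[0.27,0.47,-0.84],0.8],[[0,0,0],[0.27,0.47,-0.84],0.8],[[0,0,0],[0.27,0.47,-0.84],0.8],[[0,0,0],[0.27,0.47,-0.84],0.8]]'
python3 -m pendant '[[[0,0,0],[0.27,0.47,-0.84],0.8],[[0,0,0],[0.27,0.47,-0.84],0.8],[[0,0,0],[0.27,0.47,-0.84],0.8],[[0,0,0],[0.27,0.47,-0.84],0.8],[[0,0,0],[0.27,0.47,-0.84],0.8],[[0,0,0],[0.27,0.47,-0.84],0.8],[[0,0,0],[0,0,0],0.8],[[0,0,0],[0,0,0],0.8],[[0,0,0],[0,0,0],0.8],[[0,0,0],[0,0,0],0.8]]'
cat > go.py <<'E'
import sys
from ik import *
# go.py x y z beta phi roll(deg): units needed
x,y,z,b,ph,ro=map(float,sys.argv[1:7]); o=bot.get_obs()
R0=Ro.from_euler('xyz',o["tcp_rot"]); R=Rt(np.radians(ph),np.radians(b),np.radians(ro))
dt=(np.array([x,y,z])-o["tool_pos"])/30; rv=(R*R0.inv()).as_rotvec()/.12
print("q",np.round(o["joint_positions"],2).tolist(),"pos",np.round(o["tool_pos"],1).tolist())
print("shift units",dt.round(2),"norm",np.linalg.norm(dt).round(1),"turn units",rv.round(2),np.linalg.norm(rv).round(1),"tool z",R0.as_matrix()[:,2].round(3))
E
python3 go.py 500 255 120 20 75 180
python3 - <<'E'
from h import *
c=cam("top");im=np.array(bot.capture("top"));cv2.imwrite("pics/t4.png",cv2.resize(im[180:340,110:350],None,fx=3.3,fy=3.3,interpolation=cv2.INTER_CUBIC))
E
```

```text
time: 28.73
tool_pos: [422.2, 171.0, 331.0]
tcp_rot: [2.597, 0.197, 2.922]
contact_force: [-0.4, -0.2, 0.1]
grip_width: 82.6
finger_force: 0.0
time: 29.57
tool_pos: [422.2, 171.0, 331.0]
tcp_rot: [2.736, -0.409, 1.863]
contact_force: [-0.7, -0.8, -0.3]
grip_width: 82.6
finger_force: 0.0
time: 30.4
tool_pos: [422.0, 170.5, 330.8]
tcp_rot: [3.13, -0.565, 1.07]
contact_force: [0.9, -0.4, 0.2]
grip_width: 82.5
finger_force: 0.0
q [-0.13, -0.04, 1.87, 0.58, 1.14, 0.17] pos [422.0, 170.5, 330.8]
shift units [ 2.6   2.82 -7.03] norm 8.0 turn units [ 5.11 -1.98  2.  ] 5.8 tool z [ 0.268  0.464 -0.844]
```

View pics/t4.png

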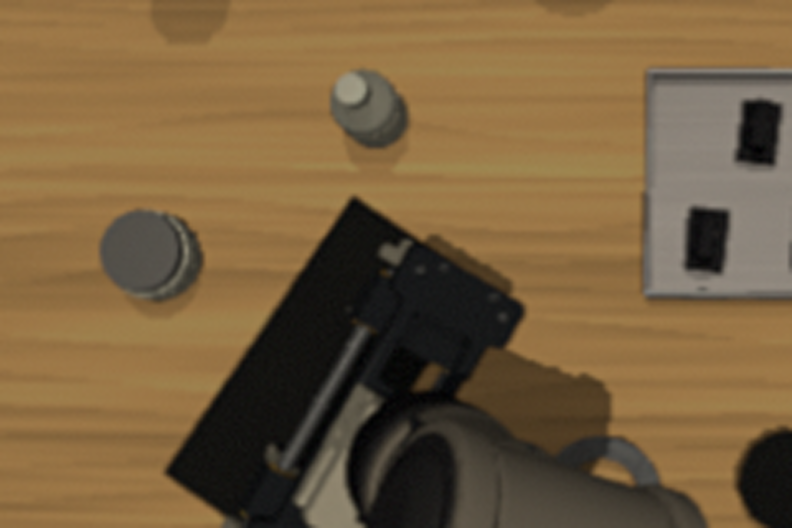

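The jar lid is at (141,254) in the crop, unchanged at about (532,372). The mat and path are free.

```bash

python3 -m pendant '[[[0.26,0.28,-0.7],[0.51,-0.2,0.2],0.8],[[0.26,0.28,-0.7],[0.51,-0.2,0.2],0.8],[[0.26,0.28,-0.7],[0.51,-0.2,0.2],0.8],[[0.26,0.28,-0.7],[0.51,-0.2,0.2],0.8],[[0.26,0.28,-0.7],[0.51,-0.2,0.2],0.8],[[0.26,0.28,-0.7],[0.51,-0.2,0.2],0.8],[[0.26,0.28,-0.7],[0.51,-0.2,0.2],0.8],[[0.26,0.28,-0.7],[0.51,-0.2,0.2],0.8],[[0.26,0.28,-0.7],[0.51,-0.2,0.2],0.8],[[0.26,0.28,-0.7],[0.51,-0.2,0.2],0.8]]'
python3 -m pendant '[[[0,0,-0.5],[0,0,0],0.8],[[0,0,-0.5],[0,0,0],0.8],[[0,0,-0.5],[0,0,0],0.8],[[0,0,-0.5],[0,0,0],0.8],[[0,0,0],[0,0,0],0.8],[[0,0,0],[0,0,0],0.8],[[0,0,0],[0,0,0],0.8],[[0,0,0],[0,0,0],0.8],[[0,0,0],[0,0,0],0.8],[[0,0,0],[0,0,0],0.8]]'
python3 go.py 532 372 35 20 75 180
python3 - <<'E'
from h import *
c=snap("wrist","w2",None,1); im=cv2.imread("pics/w2_raw.png")
print(w2px(c,[(532,372,56),(532,372,0)]))
E
```

```text
time: 31.28
tool_pos: [500.8, 254.2, 119.6]
tcp_rot: [3.135, -1.224, 1.313]
contact_force: [0.7, -0.4, -0.5]
grip_width: 82.3
finger_force: 0.0
time: 32.12
tool_pos: [500.3, 254.2, 61.5]
tcp_rot: [3.138, -1.221, 1.31]
contact_force: [-0.3, -0.1, -0.8]
grip_width: 82.9
finger_force: 0.0
q [-0.22, 0.88, 2.06, 1.54, 1.22, -1.36] pos [500.3, 254.2, 61.5]
shift units [ 1.06  3.93 -0.88] norm 4.2 turn units [0.01 0.01 0.02] 0.0 tool z [ 0.246  0.907 -0.342]
[[320.35037565 190.13596468]
 [320.32391308 253.58468056]]
```

View pics/w2.png

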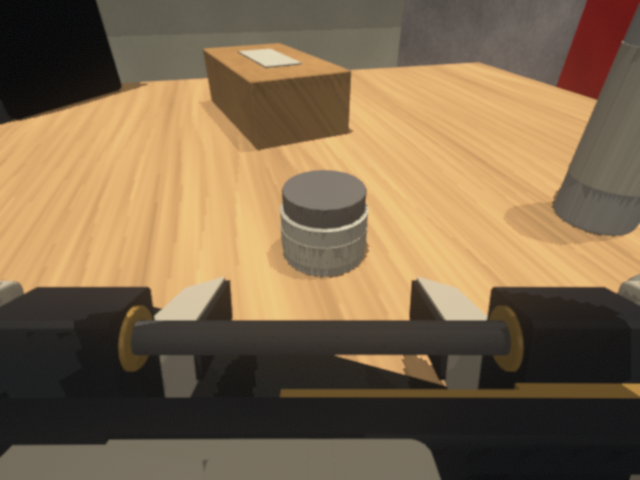

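The jar is centred between the jaws at about (324,220), roughly 3 mm right of the prediction. I go in and grip.

```bash

python3 -m pendant '[[[0,0,-0.45],[0,0,0],0.8],[[0,0,-0.45],[0,0,0],0.8],[[0.19,0.65,0],[0,0,0],0.8],[[0.19,0.65,0],[0,0,0],0.8],[[0.19,0.65,0],[0,0,0],0.8],[[0.19,0.65,0],[0,0,0],0.8],[[0.19,0.65,0],[0,0,0],0.8],[[0.19,0.65,0],[0,0,0],0.8],[[0,0,0],[0,0,0],0.8],[[0,0,0],[0,0,0],0.8]]'
python3 -m pendant '[[[0,0,0],[0,0,0],0.3],[[0,0,0],[0,0,0],-1],[[0,0,0],[0,0,0],-1],[[0,0,0],[0,0,0],-1],[[0,0,0],[0,0,0],-1],[[0,0,0],[0,0,0],-1],[[0,0,0],[0,0,0],-1],[[0,0,0],[0,0,0],-1],[[0,0,0],[0,0,0],-1],[[0,0,0],[0,0,0],-1]]'
python3 go.py 480 280 320 20 75 180
```

```text
time: 33.0
tool_pos: [533.6, 372.2, 34.0]
tcp_rot: [3.141, -1.221, 1.31]
contact_force: [-0.0, -0.3, 0.0]
grip_width: 82.5
finger_force: 0.0
time: 33.83
tool_pos: [534.4, 371.2, 33.7]
tcp_rot: [-3.141, -1.221, 1.306]
contact_force: [0.9, -0.8, -0.1]
grip_width: 63.2
finger_force: 30.0
q [0.05, 0.95, 1.93, 1.78, 1.15, -1.3] pos [534.4, 371.2, 33.7]
shift units [-1.81 -3.04  9.54] norm 10.2 turn units [ 0.   -0.    0.02] 0.0 tool z [ 0.246  0.907 -0.343]
```

Gripped (63 mm, 30 N). Lift.

```bash

python3 -m pendant '[[[0,0,0.2],[0,0,0],-1],[[0,0,0.4],[0,0,0],-1],[[0,0,0.6],[0,0,0],-1],[[0,0,0.8],[0,0,0],-1],[[-0.3,-0.5,1],[0,0,0],-1],[[-0.3,-0.5,1],[0,0,0],-1],[[-0.3,-0.5,1],[0,0,0],-1],[[-0.3,-0.5,1],[0,0,0],-1],[[-0.3,-0.5,1],[0,0,0],-1],[[-0.3,-0.5,1],[0,0,0],-1]]'
python3 -m pendant '[[[0,0,0.7],[0,0,0],-1],[[0,0,0.7],[0,0,0],-1],[[0,0,0.3],[0,0,0],-1],[[0,0,0],[0,0,0],-1],[[0,0,0],[0,0,0],-1],[[0,0,0],[0,0,0],-1],[[0,0,0],[0,0,0],-1],[[0,0,0],[0,0,0],-1],[[0,0,0],[0,0,0],-1],[[0,0,0],[0,0,0],-1]]'
python3 go.py 480 280 320 -20 75 180
```

```text
time: 34.67
tool_pos: [478.7, 280.9, 274.7]
tcp_rot: [-3.138, -1.22, 1.304]
contact_force: [1.0, -0.3, -1.8]
grip_width: 63.3
finger_force: 30.0
time: 35.5
tool_pos: [480.2, 281.3, 324.2]
tcp_rot: [-3.137, -1.221, 1.302]
contact_force: [0.2, -0.3, -2.2]
grip_width: 63.4
finger_force: 30.0
q [-0.17, 0.28, 2.0, 1.36, 1.28, -0.66] pos [480.2, 281.3, 324.2]
shift units [-0.01 -0.04 -0.14] norm 0.1 turn units [ 5.62 -1.53  0.01] 5.8 tool z [ 0.245  0.907 -0.343]
```

```bash

python3 -m pendant '[[[0,0,0],[0.7,-0.19,0],-1],[[0,0,0],[0.7,-0.19,0],-1],[[0,0,0],[0.7,-0.19,0],-1],[[0,0,0],[0.7,-0.19,0],-1],[[0,0,0],[0.7,-0.19,0],-1],[[0,0,0],[0.7,-0.19,0],-1],[[0,0,0],[0.7,-0.19,0],-1],[[0,0,0],[0.7,-0.19,0],-1],[[0,0,0],[0,0,0],-1],[[0,0,0],[0,0,0],-1]]'
python3 go.py 480 280 320 -20 75 0
python3 -m pendant '[[[0,0,0],[0.24,0.9,0.34],-1],[[0,0,0],[0.24,0.9,0.34],-1],[[0,0,0],[0.24,0.9,0.34],-1],[[0,0,0],[0.24,0.9,0.34],-1],[[0,0,0],[0.24,0.9,0.34],-1],[[0,0,0],[0.24,0.9,0.34],-1],[[0,0,0],[0.24,0.9,0.34],-1],[[0,0,0],[0.24,0.9,0.34],-1],[[0,0,0],[0.24,0.9,0.34],-1],[[0,0,0],[0.24,0.9,0.34],-1]]'
python3 -m pendant '[[[0,0,0],[0.24,0.9,0.34],-1],[[0,0,0],[0.24,0.9,0.34],-1],[[0,0,0],[0.24,0.9,0.34],-1],[[0,0,0],[0.24,0.9,0.34],-1],[[0,0,0],[0.24,0.9,0.34],-1],[[0,0,0],[0.24,0.9,0.34],-1],[[0,0,0],[0.24,0.9,0.34],-1],[[0,0,0],[0.24,0.9,0.34],-1],[[0,0,0],[0.24,0.9,0.34],-1],[[0,0,0],[0.24,0.9,0.34],-1]]'
python3 go.py 480 280 320 -20 75 0
```

```text
time: 36.33
tool_pos: [480.6, 281.6, 323.3]
tcp_rot: [-0.009, -1.227, -1.826]
contact_force: [-0.7, 0.5, -2.8]
grip_width: 63.2
finger_force: 30.0
q [-0.17, 0.73, 2.13, 1.76, 1.87, -1.27] pos [480.6, 281.6, 323.3]
shift units [-0.02 -0.05 -0.11] norm 0.1 turn units [ 6.4  23.76  8.89] 26.2 tool z [0.246 0.909 0.337]
time: 37.17
tool_pos: [480.2, 281.2, 326.0]
tcp_rot: [-1.203, -0.357, -0.392]
contact_force: [0.9, 0.3, -3.1]
grip_width: 63.4
finger_force: 30.0
time: 38.0
tool_pos: [480.2, 281.3, 326.0]
tcp_rot: [-1.088, 0.748, 0.088]
contact_force: [-0.2, 0.2, -1.5]
grip_width: 63.5
finger_force: 30.0
q [-0.17, 0.73, 2.12, 1.75, 1.88, 1.11] pos [480.2, 281.3, 326.0]
shift units [-0.01 -0.04 -0.2 ] norm 0.2 turn units [1.54 5.77 2.11] 6.3 tool z [0.237 0.91  0.341]
```

Finish the turn, hold a moment, and look.

```bash

python3 -m pendant '[[[0,0,0],[0.24,0.9,0.34],-1],[[0,0,0],[0.24,0.9,0.34],-1],[[0,0,0],[0.24,0.9,0.34],-1],[[0,0,0],[0.24,0.9,0.34],-1],[[0,0,0],[0.24,0.9,0.34],-1],[[0,0,0],[0.24,0.9,0.34],-1],[[0,0,0],[0.1,0.3,0.1],-1],[[0,0,0],[0,0,0],-1],[[0,0,0],[0,0,0],-1],[[0,0,0],[0,0,0],-1]]'
python3 -m pendant '[[[0,0,0],[0,0,0],-1],[[0,0,0],[0,0,0],-1],[[0,0,0],[0,0,0],-1],[[0,0,0],[0,0,0],-1],[[0,0,0],[0,0,0],-1],[[0,0,0],[0,0,0],-1],[[0,0,0],[0,0,0],-1],[[0,0,0],[0,0,0],-1],[[0,0,0],[0,0,0],-1],[[0,0,0],[0,0,0],-1]]'
python3 -c "
from h import *
c=snap('scene','s3',(300,60,560,260),3)"
python3 go.py 480 280 320 -20 75 0
```

```text
time: 38.83
tool_pos: [480.2, 281.2, 325.4]
tcp_rot: [-0.037, 1.216, 1.273]
contact_force: [-0.9, 0.0, -3.1]
grip_width: 63.2
finger_force: 30.0
time: 39.67
tool_pos: [480.2, 281.3, 324.7]
tcp_rot: [-0.027, 1.215, 1.283]
contact_force: [-0.8, -0.1, -1.6]
grip_width: 63.2
finger_force: 30.0
q [-0.17, 0.74, 2.12, 1.76, 1.89, 1.86] pos [480.2, 281.3, 324.7]
shift units [-0.01 -0.04 -0.16] norm 0.2 turn units [-0.03  0.09  0.01] 0.1 tool z [0.24  0.906 0.348]
```

View pics/s3.png

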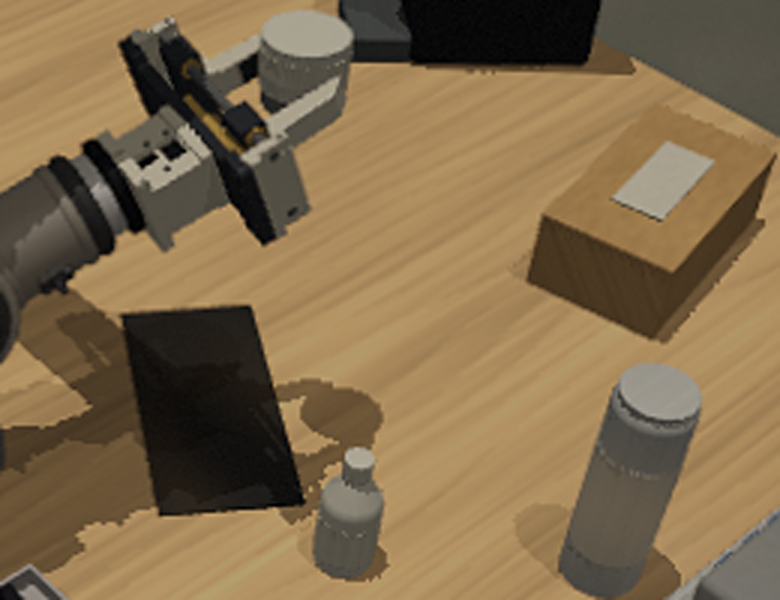

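The crop shows the jar upside down, base up at (305,35), in the jaws, and the bottle is undisturbed. I roll it back.

```bash

python3 -m pendant '[[[0,0,0],[-0.24,-0.9,-0.34],-1],[[0,0,0],[-0.24,-0.9,-0.34],-1],[[0,0,0],[-0.24,-0.9,-0.34],-1],[[0,0,0],[-0.24,-0.9,-0.34],-1],[[0,0,0],[-0.24,-0.9,-0.34],-1],[[0,0,0],[-0.24,-0.9,-0.34],-1],[[0,0,0],[-0.24,-0.9,-0.34],-1],[[0,0,0],[-0.24,-0.9,-0.34],-1],[[0,0,0],[-0.24,-0.9,-0.34],-1],[[0,0,0],[-0.24,-0.9,-0.34],-1]]'
python3 -m pendant '[[[0,0,0],[-0.24,-0.9,-0.34],-1],[[0,0,0],[-0.24,-0.9,-0.34],-1],[[0,0,0],[-0.24,-0.9,-0.34],-1],[[0,0,0],[-0.24,-0.9,-0.34],-1],[[0,0,0],[-0.24,-0.9,-0.34],-1],[[0,0,0],[-0.24,-0.9,-0.34],-1],[[0,0,0],[-0.24,-0.9,-0.34],-1],[[0,0,0],[-0.24,-0.9,-0.34],-1],[[0,0,0],[-0.24,-0.9,-0.34],-1],[[0,0,0],[-0.24,-0.9,-0.34],-1]]'
python3 -m pendant '[[[0,0,0],[-0.24,-0.9,-0.34],-1],[[0,0,0],[-0.24,-0.9,-0.34],-1],[[0,0,0],[-0.24,-0.9,-0.34],-1],[[0,0,0],[-0.24,-0.9,-0.34],-1],[[0,0,0],[-0.24,-0.9,-0.34],-1],[[0,0,0],[-0.24,-0.9,-0.34],-1],[[0,0,0],[0,0,0],-1],[[0,0,0],[0,0,0],-1],[[0,0,0],[0,0,0],-1],[[0,0,0],[0,0,0],-1]]'
python3 go.py 400 276 150 20 90 180
```

```text
time: 40.55
tool_pos: [480.2, 281.3, 324.7]
tcp_rot: [-1.198, 0.34, -0.125]
contact_force: [-0.3, -0.3, -2.0]
grip_width: 63.8
finger_force: 30.0
time: 41.38
tool_pos: [480.2, 281.3, 324.7]
tcp_rot: [-1.084, -0.764, -0.609]
contact_force: [-1.2, -0.2, -3.1]
grip_width: 63.4
finger_force: 30.0
time: 42.22
tool_pos: [480.2, 281.3, 324.7]
tcp_rot: [-0.114, -1.224, -1.711]
contact_force: [0.1, -0.0, -2.4]
grip_width: 63.2
finger_force: 30.0
q [-0.17, 0.73, 2.13, 1.76, 1.88, -1.23] pos [480.2, 281.3, 324.7]
shift units [-2.67 -0.18 -5.82] norm 6.4 turn units [-5.79  0.41  2.09] 6.2 tool z [0.244 0.909 0.338]
```

```bash

python3 -m pendant '[[[-0.27,-0.02,-0.58],[-0.58,0.04,0.21],-1],[[-0.27,-0.02,-0.58],[-0.58,0.04,0.21],-1],[[-0.27,-0.02,-0.58],[-0.58,0.04,0.21],-1],[[-0.27,-0.02,-0.58],[-0.58,0.04,0.21],-1],[[-0.27,-0.02,-0.58],[-0.58,0.04,0.21],-1],[[-0.27,-0.02,-0.58],[-0.58,0.04,0.21],-1],[[-0.27,-0.02,-0.58],[-0.58,0.04,0.21],-1],[[-0.27,-0.02,-0.58],[-0.58,0.04,0.21],-1],[[-0.27,-0.02,-0.58],[-0.58,0.04,0.21],-1],[[-0.27,-0.02,-0.58],[-0.58,0.04,0.21],-1]]'
python3 -m pendant '[[[0,0,-0.4],[0,0,0],-1],[[0,0,-0.4],[0,0,0],-1],[[0,0,-0.4],[0,0,0],-1],[[0,0,-0.4],[0,0,0],-1],[[0,0,-0.4],[0,0,0],-1],[[0,0,-0.4],[0,0,0],-1],[[0,0,-0.4],[0,0,0],-1],[[0,0,-0.4],[0,0,0],-1],[[0,0,0],[0,0,0],-1],[[0,0,0],[0,0,0],-1]]'
python3 go.py 400 276 38 20 90 180
```

```text
time: 43.05
tool_pos: [399.1, 274.9, 150.0]
tcp_rot: [3.136, -1.217, 1.578]
contact_force: [-0.6, -0.2, -2.4]
grip_width: 63.6
finger_force: 30.0
time: 43.88
tool_pos: [399.2, 275.3, 54.7]
tcp_rot: [3.139, -1.221, 1.575]
contact_force: [-0.2, -0.7, -1.8]
grip_width: 63.2
finger_force: 30.0
q [-0.21, 0.89, 2.13, 1.32, 1.25, -1.45] pos [399.2, 275.3, 54.7]
shift units [ 0.03  0.02 -0.56] norm 0.6 turn units [ 0.    0.01 -0.01] 0.0 tool z [-0.001  0.94  -0.342]
```

```bash

python3 -m pendant '[[[0,0,-0.2],[0,0,0],-1],[[0,0,-0.15],[0,0,0],-1],[[0,0,-0.1],[0,0,0],-1],[[0,0,-0.05],[0,0,0],-1],[[0,0,-0.03],[0,0,0],-1],[[0,0,-0.03],[0,0,0],-1],[[0,0,0],[0,0,0],-1],[[0,0,0],[0,0,0],-1],[[0,0,0],[0,0,0],-1],[[0,0,0],[0,0,0],-1]]'

```

```text
time: 44.72
tool_pos: [399.2, 275.3, 38.0]
tcp_rot: [3.132, -1.221, 1.581]
contact_force: [0.5, -0.3, -2.4]
grip_width: 63.4
finger_force: 30.0
```

```bash

python3 -m pendant '[[[0,0,-0.03],[0,0,0],-1],[[0,0,-0.03],[0,0,0],-1],[[0,0,0],[0,0,0],-1],[[0,0,0],[0,0,0],-1],[[0,0,0],[0,0,0],0.5],[[0,0,0],[0,0,0],0.8],[[0,0,0],[0,0,0],0.8],[[0,0,0],[0,0,0],0.8],[[0,0,0],[0,0,0],0.8],[[0,0,0],[0,0,0],0.8]]'
python3 -m pendant '[[[0,-0.3,0],[0,0,0],0.8],[[0,-0.5,0],[0,0,0],0.8],[[0,-0.7,0],[0,0,0],0.8],[[0,-0.7,0],[0,0,0],0.8],[[0,-0.7,0.2],[0,0,0],0.8],[[0,-0.7,0.5],[0,0,0],0.8],[[0.5,-0.5,0.9],[0,0,0],0.6],[[0.8,-0.5,0.5],[0,0,0],0.6],[[0.8,0,0],[0,0,0],0.6],[[0.8,0,0],[0,0,0],0.6]]'
python3 go.py 641 111 50 20 90 180
python3 - <<'E'
from h import *
c=cam("top");im=np.array(bot.capture("top"));cv2.imwrite("pics/t5.png",cv2.resize(im[180:340,130:350],None,fx=3.3,fy=3.3,interpolation=cv2.INTER_CUBIC))
E
```

```text
time: 45.55
tool_pos: [399.2, 275.3, 36.1]
tcp_rot: [3.133, -1.221, 1.581]
contact_force: [0.1, -0.0, -0.2]
grip_width: 82.4
finger_force: 0.0
time: 46.38
tool_pos: [487.8, 135.4, 100.1]
tcp_rot: [3.127, -1.219, 1.584]
contact_force: [-1.0, 0.1, -1.0]
grip_width: 73.2
finger_force: 0.0
q [-0.44, 0.83, 1.84, 1.03, 1.44, -1.15] pos [487.8, 135.4, 100.1]
shift units [ 5.11 -0.81 -1.67] norm 5.4 turn units [0.02 0.04 0.  ] 0.0 tool z [ 0.002  0.939 -0.344]
```

View pics/t5.png

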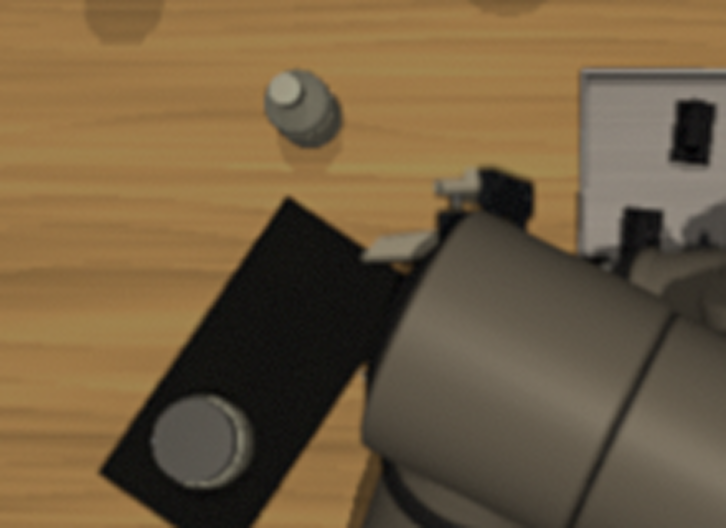

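The crop shows the jar standing on the mat with its lid at (197,441), and the bottle cap at (286,89), unmoved. I go to the bottle.

```bash

python3 -m pendant '[[[0.6,0,0],[0,0,0],0.6],[[0.7,0,0],[0,0,0],0.6],[[0.7,0,0],[0,0,0],0.6],[[0.7,0,0],[0,0,0],0.6],[[0.7,0,0],[0,0,0],0.6],[[0.7,0,0],[0,0,0],0.6],[[0.6,0,0],[0,0,0],0.6],[[0.4,0,0],[0,0,0],0.6],[[0,0,0],[0,0,0],0.6],[[0,0,0],[0,0,0],0.6]]'
python3 go.py 641 211 50 20 90 180
python3 - <<'E'
from h import *
c=snap("wrist","w3",None,1); print(w2px(c,[(641,211,110),(641,211,0)]))
t=cam("top"); print(px2w(t,[(197.5/3.3-.5+130.15,441.5/3.3-.5+180.15)],60),px2w(t,[(286.5/3.3-.35+130,89.5/3.3-.35+180)],110))
E
```

```text
time: 47.27
tool_pos: [638.5, 136.9, 98.4]
tcp_rot: [3.136, -1.221, 1.579]
contact_force: [-0.0, 0.3, 0.3]
grip_width: 73.5
finger_force: 0.0
q [-0.34, 0.98, 1.39, 1.09, 1.55, -0.86] pos [638.5, 136.9, 98.4]
shift units [ 0.08  2.47 -1.61] norm 3.0 turn units [ 0.01  0.02 -0.02] 0.0 tool z [-0.001  0.939 -0.343]
[[325.50479644 203.65399278]
 [324.05551535 332.93986282]]
[[397.77951999 275.94135446  60.        ]] [[641.10189226 209.74695272 110.        ]]
```

View pics/w3.png

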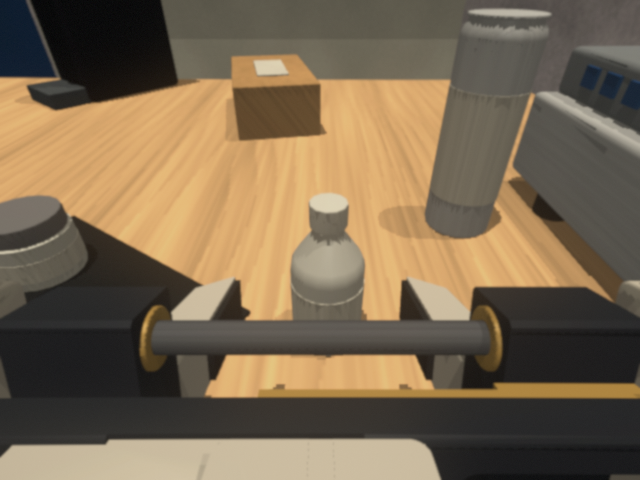

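The bottle is between the jaws at u≈328, so I correct by about +3 mm in x. I go in and grip.

```bash

python3 -m pendant '[[[0.12,0,-0.4],[0,0,0],0.6],[[0,0,-0.4],[0,0,0],0.6],[[0,0,-0.4],[0,0,0],0.6],[[0,0,-0.4],[0,0,0],0.6],[[0,0.5,0],[0,0,0],0.6],[[0,0.5,0],[0,0,0],0.6],[[0,0.5,0],[0,0,0],0.6],[[0,0.5,0],[0,0,0],0.6],[[0,0.47,0],[0,0,0],0.6],[[0,0,0],[0,0,0],0.6]]'
python3 -m pendant '[[[0,0,0],[0,0,0],0.3],[[0,0,0],[0,0,0],-1],[[0,0,0],[0,0,0],-1],[[0,0,0],[0,0,0],-1],[[0,0,0],[0,0,0],-1],[[0,0,0],[0,0,0],-1],[[0,0,0],[0,0,0],-1],[[0,0,0],[0,0,0],-1],[[0,0,0],[0,0,0],-1],[[0,0,0],[0,0,0],-1]]'
python3 -m pendant '[[[0,0,0.2],[0,0,0],-1],[[0,0,0.4],[0,0,0],-1],[[0,0,0.6],[0,0,0],-1],[[0,0,0.8],[0,0,0],-1],[[-0.4,-0.1,1],[0,0,0],-1],[[-0.4,-0.1,1],[0,0,0],-1],[[-0.4,-0.1,1],[0,0,0],-1],[[-0.4,-0.1,1],[0,0,0],-1],[[-0.4,0,1],[0,0,0],-1],[[-0.4,0,1],[0,0,0],-1]]'
python3 go.py 560 200 320 -20 90 180
```

```text
time: 48.15
tool_pos: [641.7, 215.3, 51.8]
tcp_rot: [3.132, -1.221, 1.586]
contact_force: [-0.0, 0.4, -0.6]
grip_width: 73.2
finger_force: 0.0
time: 48.98
tool_pos: [643.0, 211.1, 51.3]
tcp_rot: [3.131, -1.221, 1.582]
contact_force: [0.6, -2.2, 1.8]
grip_width: 47.3
finger_force: 30.0
time: 49.82
tool_pos: [569.6, 199.6, 293.2]
tcp_rot: [3.132, -1.22, 1.582]
contact_force: [-0.0, 0.5, -2.2]
grip_width: 47.4
finger_force: 30.0
q [-0.28, 0.59, 1.57, 1.13, 1.6, -0.64] pos [569.6, 199.6, 293.2]
shift units [-0.32  0.01  0.89] norm 1.0 turn units [ 5.83  0.03 -0.01] 5.8 tool z [-0.001  0.939 -0.344]
```

```bash

python3 -m pendant '[[[0,0,0.1],[0.73,0,0],-1],[[0,0,0.1],[0.73,0,0],-1],[[0,0,0.1],[0.73,0,0],-1],[[0,0,0.1],[0.73,0,0],-1],[[0,0,0.1],[0.73,0,0],-1],[[0,0,0.1],[0.73,0,0],-1],[[0,0,0.1],[0.73,0,0],-1],[[0,0,0.1],[0.73,0,0],-1],[[0,0,0],[0,0,0],-1],[[0,0,0],[0,0,0],-1]]'
python3 -m pendant '[[[0,0,0],[0,0.94,0.34],-1],[[0,0,0],[0,0.94,0.34],-1],[[0,0,0],[0,0.94,0.34],-1],[[0,0,0],[0,0.94,0.34],-1],[[0,0,0],[0,0.94,0.34],-1],[[0,0,0],[0,0.94,0.34],-1],[[0,0,0],[0,0.94,0.34],-1],[[0,0,0],[0,0.94,0.34],-1],[[0,0,0],[0,0.94,0.34],-1],[[0,0,0],[0,0.94,0.34],-1]]'
python3 -m pendant '[[[0,0,0],[0,0.94,0.34],-1],[[0,0,0],[0,0.94,0.34],-1],[[0,0,0],[0,0.94,0.34],-1],[[0,0,0],[0,0.94,0.34],-1],[[0,0,0],[0,0.94,0.34],-1],[[0,0,0],[0,0.94,0.34],-1],[[0,0,0],[0,0.94,0.34],-1],[[0,0,0],[0,0.94,0.34],-1],[[0,0,0],[0,0.94,0.34],-1],[[0,0,0],[0,0.94,0.34],-1]]'
python3 -m pendant '[[[0,0,0],[0,0.94,0.34],-1],[[0,0,0],[0,0.94,0.34],-1],[[0,0,0],[0,0.94,0.34],-1],[[0,0,0],[0,0.94,0.34],-1],[[0,0,0],[0,0.94,0.34],-1],[[0,0,0],[0,0.94,0.34],-1],[[0,0,0],[0,0.2,0.1],-1],[[0,0,0],[0,0,0],-1],[[0,0,0],[0,0,0],-1],[[0,0,0],[0,0,0],-1]]'
python3 -m pendant '[[[0,0,0],[0,0,0],-1],[[0,0,0],[0,0,0],-1],[[0,0,0],[0,0,0],-1],[[0,0,0],[0,0,0],-1],[[0,0,0],[0,0,0],-1],[[0,0,0],[0,0,0],-1],[[0,0,0],[0,0,0],-1],[[0,0,0],[0,0,0],-1],[[0,0,0],[0,0,0],-1],[[0,0,0],[0,0,0],-1]]'
python3 go.py 560 200 320 -20 90 0
```

```text
time: 50.65
tool_pos: [570.6, 200.0, 314.6]
tcp_rot: [0.006, -1.222, -1.575]
contact_force: [0.3, -0.2, -1.8]
grip_width: 47.2
finger_force: 30.0
time: 51.48
tool_pos: [570.7, 199.4, 316.4]
tcp_rot: [-1.202, -0.348, -0.133]
contact_force: [-0.4, -0.2, -2.0]
grip_width: 47.3
finger_force: 30.0
time: 52.32
tool_pos: [570.7, 199.4, 316.4]
tcp_rot: [-1.087, 0.768, 0.348]
contact_force: [0.4, -0.1, -1.3]
grip_width: 47.3
finger_force: 30.0
time: 53.15
tool_pos: [570.8, 199.4, 315.9]
tcp_rot: [-0.01, 1.229, 1.564]
contact_force: [0.0, 0.0, -2.1]
grip_width: 47.2
finger_force: 30.0
time: 53.98
tool_pos: [570.8, 199.4, 315.1]
tcp_rot: [-0.002, 1.227, 1.572]
contact_force: [0.2, 0.1, -1.7]
grip_width: 47.1
finger_force: 30.0
q [-0.28, 0.87, 1.64, 1.56, 2.01, 2.24] pos [570.8, 199.4, 315.1]
shift units [-0.36  0.02  0.16] norm 0.4 turn units [ 0.05  0.   -0.02] 0.1 tool z [-0.003  0.942  0.337]
```

```bash

python3 -m pendant '[[[0,0,0],[0,-0.94,-0.34],-1],[[0,0,0],[0,-0.94,-0.34],-1],[[0,0,0],[0,-0.94,-0.34],-1],[[0,0,0],[0,-0.94,-0.34],-1],[[0,0,0],[0,-0.94,-0.34],-1],[[0,0,0],[0,-0.94,-0.34],-1],[[0,0,0],[0,-0.94,-0.34],-1],[[0,0,0],[0,-0.94,-0.34],-1],[[0,0,0],[0,-0.94,-0.34],-1],[[0,0,0],[0,-0.94,-0.34],-1]]'
python3 -m pendant '[[[0,0,0],[0,-0.94,-0.34],-1],[[0,0,0],[0,-0.94,-0.34],-1],[[0,0,0],[0,-0.94,-0.34],-1],[[0,0,0],[0,-0.94,-0.34],-1],[[0,0,0],[0,-0.94,-0.34],-1],[[0,0,0],[0,-0.94,-0.34],-1],[[0,0,0],[0,-0.94,-0.34],-1],[[0,0,0],[0,-0.94,-0.34],-1],[[0,0,0],[0,-0.94,-0.34],-1],[[0,0,0],[0,-0.94,-0.34],-1]]'
python3 -m pendant '[[[0,0,0],[0,-0.94,-0.34],-1],[[0,0,0],[0,-0.94,-0.34],-1],[[0,0,0],[0,-0.94,-0.34],-1],[[0,0,0],[0,-0.94,-0.34],-1],[[0,0,0],[0,-0.94,-0.34],-1],[[0,0,0],[0,-0.94,-0.34],-1],[[0,0,0],[0,-0.2,-0.1],-1],[[0,0,0],[0,0,0],-1],[[0,0,0],[0,0,0],-1],[[0,0,0],[0,0,0],-1]]'
python3 -m pendant '[[[-0.25,0.05,-0.5],[-0.73,0,0],-1],[[-0.25,0.05,-0.5],[-0.73,0,0],-1],[[-0.25,0.05,-0.5],[-0.73,0,0],-1],[[-0.25,0.05,-0.5],[-0.73,0,0],-1],[[-0.25,0.05,-0.5],[-0.73,0,0],-1],[[-0.25,0.05,-0.5],[-0.73,0,0],-1],[[-0.25,0.05,-0.5],[-0.73,0,0],-1],[[-0.25,0.05,-0.5],[-0.73,0,0],-1],[[-0.25,0.05,-0.5],[0,0,0],-1],[[-0.25,0,-0.5],[0,0,0],-1]]'
python3 go.py 496 213 55.3 20 90 180
```

```text
time: 54.82
tool_pos: [570.8, 199.3, 315.2]
tcp_rot: [-1.205, 0.344, 0.126]
contact_force: [-0.1, -0.7, -2.3]
grip_width: 47.4
finger_force: 30.0
time: 55.65
tool_pos: [570.8, 199.4, 315.2]
tcp_rot: [-1.076, -0.769, -0.363]
contact_force: [0.3, -0.5, -2.5]
grip_width: 47.9
finger_force: 30.0
time: 56.48
tool_pos: [570.8, 199.4, 315.1]
tcp_rot: [0.001, -1.22, -1.578]
contact_force: [-0.1, -0.7, -2.3]
grip_width: 47.4
finger_force: 30.0
time: 57.32
tool_pos: [495.7, 213.3, 165.8]
tcp_rot: [3.118, -1.219, 1.589]
contact_force: [0.5, -0.1, -2.1]
grip_width: 47.6
finger_force: 30.0
q [-0.29, 0.69, 1.87, 1.14, 1.43, -1.02] pos [495.7, 213.3, 165.8]
shift units [ 0.01 -0.01 -3.68] norm 3.7 turn units [0.02 0.07 0.03] 0.1 tool z [ 0.006  0.939 -0.344]
```

```bash

python3 -m pendant '[[[0,0,-0.4],[0,0,0],-1],[[0,0,-0.4],[0,0,0],-1],[[0,0,-0.4],[0,0,0],-1],[[0,0,-0.4],[0,0,0],-1],[[0,0,-0.4],[0,0,0],-1],[[0,0,-0.4],[0,0,0],-1],[[0,0,-0.4],[0,0,0],-1],[[0,0,-0.3],[0,0,0],-1],[[0,0,-0.2],[0,0,0],-1],[[0,0,-0.1],[0,0,0],-1]]'
python3 -m pendant '[[[0,0,-0.1],[0,0,0],-1],[[0,0,-0.08],[0,0,0],-1],[[0,0,-0.05],[0,0,0],-1],[[0,0,-0.05],[0,0,0],-1],[[0,0,0],[0,0,0],-1],[[0,0,0],[0,0,0],-1],[[0,0,0],[0,0,0],-1],[[0,0,0],[0,0,0],-1],[[0,0,0],[0,0,0],-1],[[0,0,0],[0,0,0],-1]]'
```

```text
time: 58.15
tool_pos: [495.7, 212.9, 62.2]
tcp_rot: [3.129, -1.221, 1.578]
contact_force: [-0.2, -0.1, -2.0]
grip_width: 47.3
finger_force: 30.0
time: 58.98
tool_pos: [496.0, 212.9, 55.1]
tcp_rot: [3.125, -1.221, 1.582]
contact_force: [1.9, 1.2, 2.2]
grip_width: 47.5
finger_force: 30.0
```

Contact with the mat. I release and retreat.

```bash

python3 -m pendant '[[[0,0,0],[0,0,0],0.3],[[0,0,0],[0,0,0],0.4],[[0,0,0],[0,0,0],0.4],[[0,0,0],[0,0,0],0.4],[[0,0,0],[0,0,0],0.4],[[0,-0.3,0],[0,0,0],0.4],[[0,-0.5,0],[0,0,0],0.4],[[0,-0.7,0],[0,0,0],0.4],[[0,-0.7,0],[0,0,0],0.4],[[0,-0.7,0],[0,0,0],0.4]]'
python3 -m pendant '[[[0,-0.5,0.5],[0,0,0],0.4],[[0,-0.3,0.9],[0,0,0],0.4],[[0,-0.3,0.9],[0,0,0],0.4],[[0,-0.3,0.9],[0,0,0],0.4],[[0,-0.3,0.9],[0,0,0],0.4],[[0,-0.5,0.9],[0,0,0],0.4],[[0,-0.8,0.5],[0,0,0],0.4],[[0,-0.8,0],[0,0,0],0.4],[[0,-0.8,0],[0,0,0],0.4],[[0,-0.8,0],[0,0,0],0.4]]'
python3 - <<'E'
from h import *
st(); c=snap("scene","s4",None,1.25)
E
```

```text
time: 59.82
tool_pos: [495.6, 124.4, 54.6]
tcp_rot: [3.127, -1.22, 1.581]
contact_force: [0.1, -0.1, -0.4]
grip_width: 64.2
finger_force: 0.0
time: 60.65
tool_pos: [495.4, -37.9, 220.1]
tcp_rot: [3.126, -1.22, 1.581]
contact_force: [-0.0, 0.5, 0.3]
grip_width: 64.1
finger_force: 0.0
{'time': 60.65, 'joint_positions': [-0.706, 0.705, 1.583, 0.83, 1.802, -0.943], 'tool_pos': [495.374, -37.879, 220.086], 'tcp_rot': [3.126, -1.22, 1.581], 'contact_force': [-0.007, 0.482, 0.297], 'grip_width': 64.057, 'finger_force': 0.0}
```

View pics/s4.png

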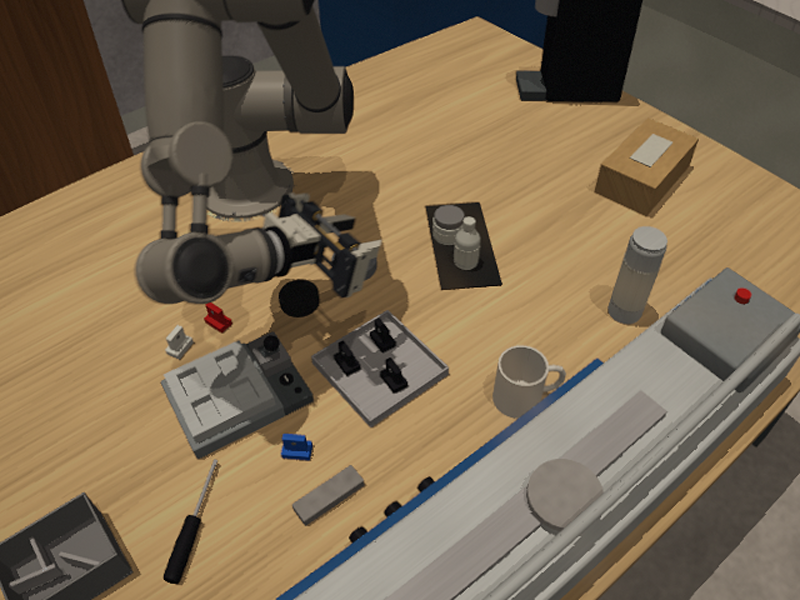

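The picture shows three blocks upright in the tray, the lever over and the jar and bottle upright on the mat at (448,225) and (467,245). The bystanders look untouched. I check the numbers and hand in.

```bash
python3 - <<'E'
from h import *
c=cam("scene"); print(w2px(c,[(398,276,60),(496,213,114),(398,276,4),(496,213,4)])*1.25)
print(bot.close_job())
E
```

```text
[[456.35176885 202.61077805]
 [467.93631052 220.01953746]
 [455.0312309  223.2660462 ]
 [464.45947953 261.99442499]]
the job is handed in; nothing more can be done
None
```

The job is handed in at about 61 s: lever off first, all three black blocks standing in the tray, then the jar and the bottle each turned upside down in that order and stood upright on the mat; the last picture puts the jar a few centimetres from where I set it, still apparently fully on the mat, so it may have been knocked, and I only saw that as I handed in.

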